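Trim the calibrator's pointer with the tuning tool

TASK

Take the tuning tool out of its stand, put its blade into the slotted trimmer screw at the bottom of the well in the grey calibrator box, and turn the screw until the black pointer stands across the middle of the red dot (not the blue one). Then put the tool back upright in its stand, with the pointer still on the red dot, and leave the beaker, tape roll, petri dish and cassette where they are.

Things in the scene. Friction and masses are not known exactly. Their poses are not given: they have to be found in the camera images.
- tool_grip (a point): Tuning tool, 129 mm long, loose, standing blade-down in its stand. This point is the centre of its blue square handle (20 x 20 mm, 60 mm long, edges along this point's x and y axes). z points up the tool. White round shank 18 mm in diameter from 8 to 65 mm above the tip. The tool may lean up to 0.1 rad in its stand.
- tool_tip (a point): Tip of the tool's flat blade, 95 mm below the handle's centre. The blade is 16 mm wide along this point's x axis, 3 mm thick along y (2 mm over its last 3 mm) and 8 mm long. It fits the slot either way round.
- stand_bore (a point): Centre of the mouth of the round bore in the grey tool stand (74 x 74 mm block, 50 mm high, fixed). Bore 23 mm in diameter, 45 mm deep, mouth bevelled 5 mm wide; the tool's tip rests on the bore's floor, 45 mm below this point.
- well_mouth (a point): Centre of the mouth of the trimmer well in the top face of the calibrator box. The well is round, 20.8 mm in diameter, its mouth bevelled 5 mm wide; it guides the tool's shank. z up.
- screw_face (a point): Centre of the brass trimmer screw's face, at the bottom of the well, 30 mm below its mouth. A slot 5.5 mm wide and 6 mm deep runs right across the face through this centre. WHICH WAY it runs differs every time and is not reported (this point's axes are the box's, not the slot's): look down the well, or press lightly (3 to 15 N) and turn the blade until it drops in.
- calibrator: The grey calibrator box (110 x 160 x 60 mm, fixed), origin under its centre, dial at +y, well at -y. Its screw turns stiffly (0.06 N m), stays where it is left, does not rise or sink, and has end stops 2.8 rad either side of its start. Turning it clockwise seen from above turns the pointer clockwise by 0.4 of the angle; the blade has about 0.15 rad of play each way in the slot.
- pointer_pivot (a point): Pivot of the thin black pointer on the dial of the calibrator, 5 mm above the box's top face, under a clear window. This frame turns with the pointer: its x axis runs along the pointer to its tip, 50 mm from the pivot; z up.
- red_dot_centre (a point): Centre of the red dot (9 mm in diameter) on the white dial face, 43 to 53 mm from the pivot: the mark to which the pointer must be brought. It lies left or right of the pointer's start, up to about 0.8 rad of pointer turn away. A blue dot of the same size lies on the other side and is to be ignored.
- beaker: The beaker, a loose bystander; origin at the centre of its underside.
- tape: The roll of tape, a loose bystander; origin at the centre of its underside.
- petri_dish: The petri dish, a loose bystander; origin at the centre of its underside.
- blue_cassette: The blue cassette, a loose bystander; origin at the centre of its underside.
Things that resemble listed ones, but are neither listed nor needed, are in the scene too. What is shaped like the part that bears tool_grip but green or orange is not meant.

How it is judged:
On the way, in this order (a step that is already met when the one before it is completed fails the run):
1. the tool's blade has reached the screw at the bottom of the well (horizontal distance between tool_tip and screw_face below 0.005 m and z of tool_tip in the frame of screw_face below 0.003 m), for 0.1 s.
2. the pointer stands on the red dot, with the tool at the screw (all of step 1 and y of red_dot_centre in the frame of pointer_pivot between -0.0025 and 0.0025 m and x of red_dot_centre in the frame of pointer_pivot above 0 m), for 0.1 s.
At the end, for the whole second after the job is handed in: The pointer's centre line passes within 2.5 mm of the red dot's centre; the tool stands in its stand, its tip within 10 mm of the bore's axis and at least 40 mm deep, leaning less than 0.2 rad, released and at rest (y of red_dot_centre in the frame of pointer_pivot between -0.0025 and 0.0025 m and x of red_dot_centre in the frame of pointer_pivot above 0 m and horizontal distance between tool_tip and stand_bore below 0.01 m and z of tool_tip in the frame of stand_bore below -0.04 m and angle between tool_tip's own z axis and vertical below 0.2 rad and linear speed of tuning_tool below 0.02 m/s); the robot touches nothing.
It fails at once if the beaker is moved by more than 25 mm (distance of beaker from where it was at the start of the episode above 0.025 m).
It fails at once if the roll of tape is moved by more than 25 mm (distance of tape from where it was at the start of the episode above 0.025 m).
It fails at once if the petri dish is moved by more than 25 mm (distance of petri_dish from where it was at the start of the episode above 0.025 m).
It fails at once if the blue cassette is moved by more than 25 mm (distance of blue_cassette from where it was at the start of the episode above 0.025 m).
It also fails if it takes over 67 s, if anything falls off the work surface, if the arm or the gripper's body presses on something with over 40 N, if the wrist force passes 120 N, or if a joint passes its speed limit or range.

ROBOT

A 7-joint arm with a two-finger parallel gripper is mounted at the origin on a cart in front of the work surface, level with it; the furniture and walls round the work are solid. World frame = base frame: x ahead of the robot, y to its left, z up, the work surface at z = 0. Lengths are in m, angles in rad, forces in N, time in s.
With the tool pointing down it reaches from about 0.425 to 0.95 m from the base axis. Payload 4.7 kg.
Tool frame: the origin (TCP) lies midway between the tips of the shut fingers; the grasp point (between the pads) lies 19 mm behind it; y points along the fingers, x is the direction in which the jaws open and shut, and the axes are right-handed (so a half turn about y gives the same grasp; the last joint's range is limited). The gripper opens to 87 mm and grips with 3 to 60 N. Pads are 19 mm wide; open, the fingers measure 117 mm over their backs; the gripper's body (75 mm by 190 mm) begins 51 mm behind the grasp point.
Start: joints at [1.194, 0.469, -0.049, 1.532, 0.024, 1.141, -0.082], TCP at [0.23, -0.635, 0.223] pointing down, gripper open.
Joint ranges: [-2.59, 2.59], [-0.33, 1.99], [-1.39, 1.29], [0.1, 2.45], [-1.04, 4.18], [0.21, 1.99], [-2.66, 2.66]. Speed limits (rad/s): [2.57, 2.57, 3.14, 3.14, 3.14, 3.14, 3.14].

INTERFACE

Orientations are given as a unit quaternion [w, x, y, z].
In Python, from rig import manip, imaging, workorder gives the robot as it stands. The module is installed in compiled form; this text tells all that it offers.
- The arm moves only by the tool drive_tool, never from a script. Its argument "plan" is a list of rows, each a list of 3 entries, a list of its own where there are three numbers: the finger opening in cm, from 0 to 8.7, then the shift along the world's x, y, z in cm, then the turn, a rotation vector about the world's x, y, z in rad. In form: [[grip, [dx, dy, dz], [wx, wy, wz]], ...]. A call has 1 to 12 rows; each row shifts and turns the commanded pose from where the row before left it; what a row does not reach is not made up. A row lasts 1/12 s, in which the tool goes at most 41.7 mm and 7.16 degrees, less where a joint would pass 70% of its speed; a pose out of reach is approached as far as the arm can. A call is refused whole if a number of a shift passes 4.17 or a number of a turn 0.125, either way. A call with a gripper value outside its range is refused whole. The fingers move at their own pace and stop on an object; "grip_force" is the grip in N (left out, the last holds). Time passes only in rows, so rows that do not move let the fingers close. It gives the time, the measured TCP pose, the force and the opening at its end, in the units of the state.
- manip.sense(): the state, without advancing time (a new reading comes with each control period).
- imaging.read_camera(name): name is "side" or "top" or "wrist"; returns the picture (420x560x3 uint8, red, green, blue); there is no depth.
- imaging.camera_model(name): a dict with "mtx" (3x3 intrinsics, pixels), "k1" (the pictures are not rectified: a ray, as slopes to the right and down, at radius r is drawn at 1 + k1 r^2 times it, then the intrinsics apply), "camera_from_world" (4x4, takes a point from world to camera coordinates); the wrist camera has in their place "mount" (4x4, takes a point from camera to tool coordinates, whose origin is the TCP and whose axes are the tool frame's). Camera axes: x right, y up, looking along -z (the intrinsics and any distortion apply to the point x, -y, -z); pixel columns grow to the right and rows downward; lengths in m; the calibration is good to about 2 mm. A picture is of the moment at which its call begins: read the wrist's pose just before it. camera_model takes no time and is no camera call.
- workorder.finish_job(): hands the job in, once; it reports no verdict.
The state is a dict: "t": time; "joint_pos": joint angles; "joint_vel": joint speeds; "joint_efforts": joint torques, N m; "eef_pos": TCP position; "ee_rot": TCP orientation; "wrist_force": force on the tool from outside, world axes, zero at the start; "ft_torque": the same for the moment, N m; "finger_gap": finger opening in m.
Only numpy, scipy, OpenCV 4.12 (cv2) and the standard library are available. Lean on these libraries where they do the work, as an engineer would, in place of code of your own. Each camera call takes 0.05 s, during which the arm holds its last target.

## Working session

There is one attempt and no reset: what is moved stays moved. The work goes in short steps, Python scripts to look and compute and a tool call to move; the robot and the scene stay as the last step left them, time stands still between calls to the robot, and variables do not carry over. Pictures are saved under pics/ and viewed, and the job is handed in when it is done.

Besides the shell and the picture viewer there is one more tool, called after "Emit:" by a JSON object that holds its "name" and its "arguments", one argument or row to a line. drive_tool: Moves the arm, as the interface text tells. Its arguments: {"type":"object","properties":{"plan":{"type":"array"},"grip_force":{"type":"number"}},"required":["plan"]}

```bash
mkdir -p pics; cat > h.py <<'E'
from rig import manip, imaging, workorder
import numpy as np, cv2
from scipy.spatial.transform import Rotation as R
def snap(name,fn=None,crop=None,scale=1):
    s=manip.sense(); im=imaging.read_camera(name)
    if fn:
        np.save('pics/'+fn+'.npy',im); o=im
        if crop: o=o[crop[1]:crop[3],crop[0]:crop[2]]
        if scale!=1: o=cv2.resize(o,None,fx=scale,fy=scale,interpolation=cv2.INTER_CUBIC)
        cv2.imwrite('pics/'+fn+'.png',o[:,:,::-1])
    return s,im
def rot(s):
    q=s['ee_rot']; return R.from_quat([q[1],q[2],q[3],q[0]])
def c2w(name,s=None):
    m=imaging.camera_model(name)
    if name=='wrist':
        T=np.eye(4);T[:3,:3]=rot(s).as_matrix();T[:3,3]=s['eef_pos']; return T@np.array(m['mount'])
    return np.linalg.inv(np.array(m['camera_from_world']))
def ray(name,uv,s=None):
    m=imaging.camera_model(name); K=np.array(m['mtx']);k=m['k1']
    d=cv2.undistortPoints(np.array([[uv]],float),K,np.array([k,0,0,0.]))[0,0]
    T=c2w(name,s); v=T[:3,:3]@np.array([d[0],-d[1],-1]); return T[:3,3],v/np.linalg.norm(v)
def atz(name,uv,z,s=None):
    o,v=ray(name,uv,s); return o+v*(z-o[2])/v[2]
def proj(name,P,s=None):
    m=imaging.camera_model(name); K=np.array(m['mtx']);k=m['k1']
    p=(np.linalg.inv(c2w(name,s))@np.append(P,1))[:3]
    return cv2.projectPoints(np.array([[p[0],-p[1],-p[2]]]),np.zeros(3),np.zeros(3),K,np.array([k,0,0,0.]))[0][0,0]
def tri(obs):
    A=np.zeros((3,3));b=np.zeros(3)
    for o,v in obs:
        P=np.eye(3)-np.outer(v,v);A+=P;b+=P@o
    return np.linalg.solve(A,b)
E
python3 - <<'E'
from h import *
for n in ['side','top','wrist']: s,_=snap(n,n+'0')
print(s)
for n in ['side','top','wrist']:
    print(n,np.round(c2w(n,s),3).tolist(),imaging.camera_model(n)['mtx'],imaging.camera_model(n)['k1'])
print(rot(s).as_matrix().round(3))
E
```

```text
{'t': 0.1, 'joint_pos': array([ 1.19410566,  0.46935692, -0.04855906,  1.533541  ,  0.02408761,
        1.1409901 , -0.08227804]), 'joint_vel': array([-4.00631035e-04, -2.84945676e-03, -1.47209180e-04, -5.01333348e-03,
       -1.14395102e-03, -5.46893123e-04, -8.55225523e-06]), 'joint_efforts': array([ 6.91861114e-04, -5.09172678e+01, -8.11799406e-02, -2.36830848e+01,
       -6.15226384e-02,  3.44557199e-02,  5.55151018e-05]), 'eef_pos': array([ 0.22987378, -0.63409903,  0.22162103]), 'ee_rot': array([ 0.57930043, -0.57864294,  0.40645268, -0.4054375 ]), 'wrist_force': array([-0.99429488,  0.55199305, -0.36791735]), 'ft_torque': array([ 0.01703876, -0.01630602,  0.02229721]), 'finger_gap': 0.08686537776507358}
side [[-0.851, 0.306, -0.427, -0.024], [-0.525, -0.48, 0.703, 0.789], [0.011, 0.822, 0.569, 0.773], [0.0, 0.0, 0.0, 1.0]] [[527.60828375   0.         280.78760738]
 [  0.         527.60828375 212.38384485]
 [  0.           0.           1.        ]] 0.04803113439199389
top [[0.02, 0.996, -0.09, 0.389], [-1.0, 0.019, -0.019, -0.058], [-0.017, 0.091, 0.996, 1.175], [0.0, 0.0, 0.0, 1.0]] [[480.10533053   0.         280.83118901]
 [  0.         480.10533053 210.41282583]
 [  0.           0.           1.        ]] -0.057919654608231834
wrist [[0.34, 0.904, 0.257, 0.3], [-0.94, 0.328, 0.09, -0.61], [-0.003, -0.272, 0.962, 0.384], [0.0, 0.0, 0.0, 1.0]] [[289.8810336    0.         283.10930915]
 [  0.         289.8810336  213.49927218]
 [  0.           0.           1.        ]] -0.04970009260320377
[[ 0.341 -0.001  0.94 ]
 [-0.94   0.002  0.341]
 [-0.002 -1.    -0.   ]]
```

View pics/side0.png

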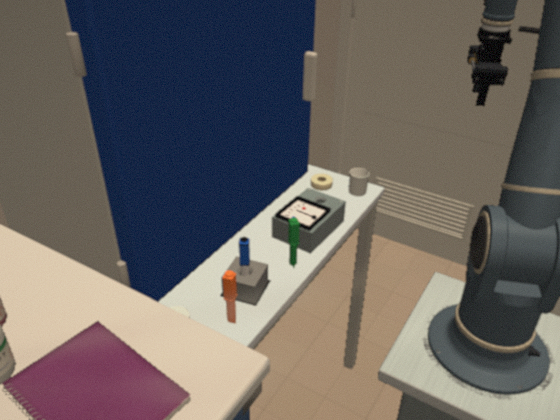

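View pics/top0.png

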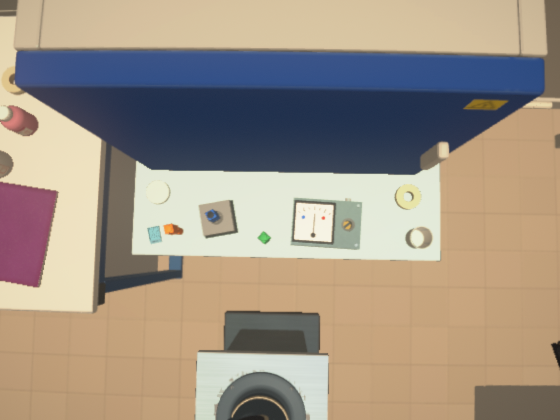

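View pics/wrist0.png

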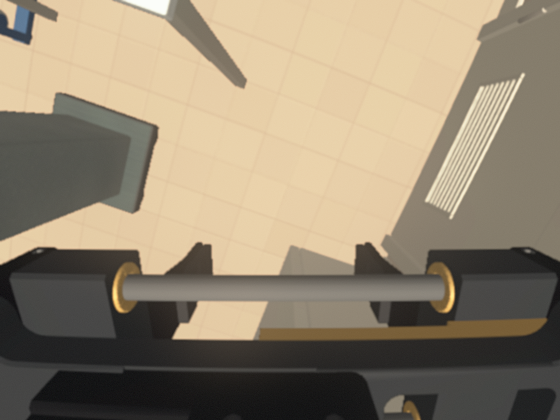

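```bash
python3 - <<'E'
from h import *
t=np.load('pics/top0.npy')
def z(im,c,f,n): cv2.imwrite(n,cv2.resize(im[c[1]:c[3],c[0]:c[2]],None,fx=f,fy=f,interpolation=cv2.INTER_CUBIC)[:,:,::-1])
z(t,(285,190,375,255),8,'pics/t1.png')
z(t,(140,175,280,255),5.5,'pics/t2.png')
z(np.load('pics/side0.npy'),(200,180,360,320),5,'pics/s1.png')
E
```

```text
(no output)
```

View pics/t1.png

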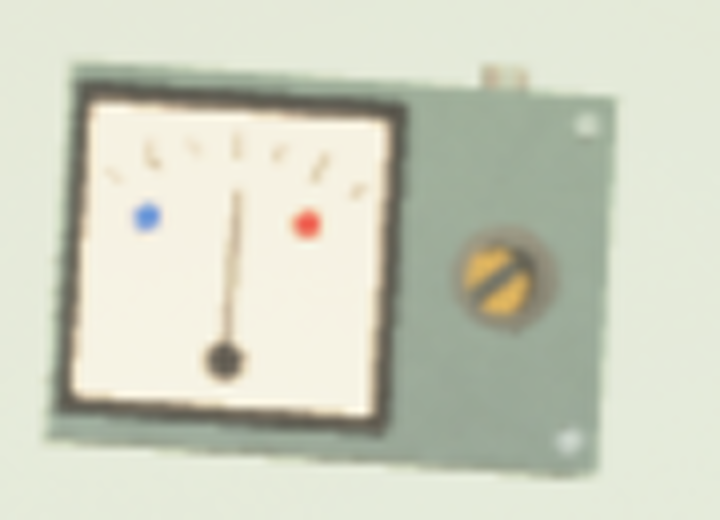

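View pics/t2.png

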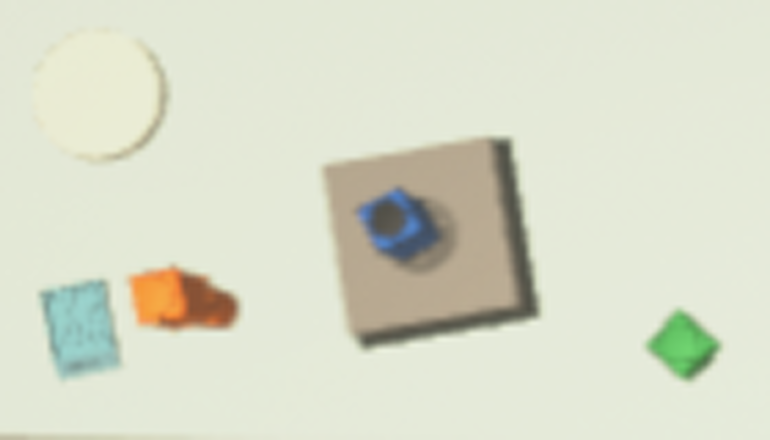

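View pics/s1.png

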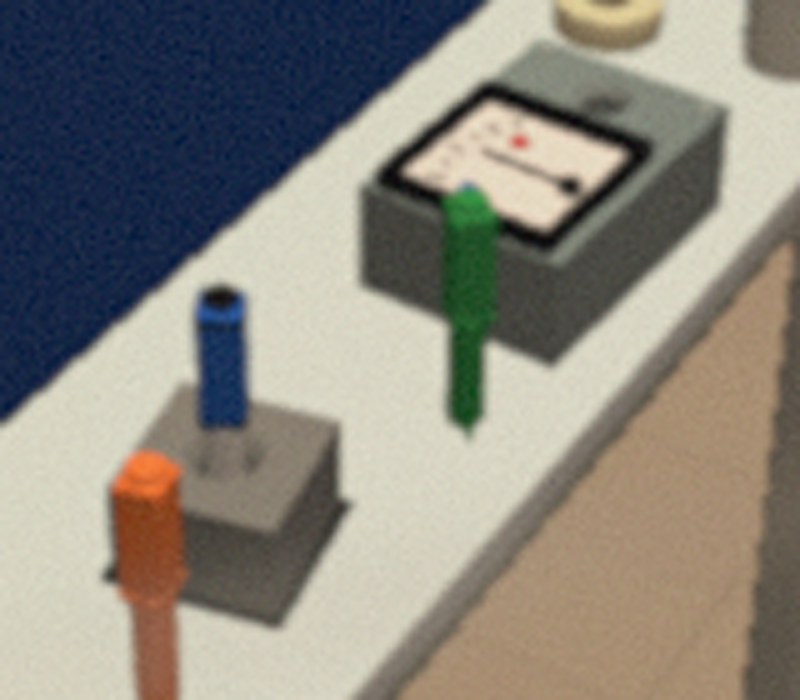

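```bash
python3 - <<'E'
from h import *
def a(u,v): return ((u+.5)/8-.5+285,(v+.5)/8-.5+190)
def b(u,v): return ((u+.5)/5.5-.5+140,(v+.5)/5.5-.5+175)
def c(u,v): return ((u+.5)/5-.5+200,(v+.5)/5-.5+180)
for n,p,z in [('boxTL',(75,72),.06),('TR',(615,95),.06),('BR',(595,470),.06),('BL',(45,438),.06),('well',(505,280),.06),('screw',(498,282),.03),('slotA',(472,300),.03),('slotB',(525,260),.03),('pivot',(225,361),.065),('ptip',(238,192),.065),('red',(307,224),.0625),('blue',(147,217),.0625)]:
    print(n,atz('top',a(*p),z).round(4))
for n,p,z in [('standTL',(325,165),.05),('TR',(490,138),.05),('BR',(520,305),.05),('BL',(357,333),.05),('bore',(420,236),.05),('handletop',(389,217),.134),('hb',(413,243),.07),('petri',(100,95),.01),('cas',(80,325),.02),('orange',(165,295),.12),('green',(683,345),.12)]:
    print(n,atz('top',b(*p),z).round(4))
print('side top/bottom of handle')
for (tp,sp) in [((389,217),(221,296))]:
    print(tri([ray('top',b(*tp)),ray('side',c(*sp))]))
E
```

```text
boxTL [ 0.5188 -0.0676  0.06  ]
TR [ 0.5149 -0.2252  0.06  ]
BR [ 0.4058 -0.22    0.06  ]
BL [ 0.412  -0.0608  0.06  ]
well [ 0.4603 -0.1935  0.06  ]
screw [ 0.4616 -0.1951  0.03  ]
slotA [ 0.4561 -0.1874  0.03  ]
slotB [ 0.4683 -0.2031  0.03  ]
pivot [ 0.4351 -0.1124  0.065 ]
ptip [ 0.4841 -0.1154  0.065 ]
red [ 0.4754 -0.1357  0.0625]
blue [ 0.4765 -0.0893  0.0625]
standTL [0.5015 0.1573 0.05  ]
TR [0.5145 0.0864 0.05  ]
BR [0.443  0.0714 0.05  ]
BL [0.4296 0.141  0.05  ]
bore [0.4717 0.1152 0.05  ]
handletop [0.4729 0.1149 0.134 ]
hb [0.4672 0.115  0.07  ]
petri [0.5352 0.2677 0.01  ]
cas [0.4317 0.2694 0.02  ]
orange [0.4408 0.2069 0.12  ]
green [ 0.4249 -0.0024  0.12  ]
side top/bottom of handle
[0.4720725  0.11460621 0.13216573]
```

Emit:
{"name": "drive_tool", "arguments": {
  "plan": [
    [8.7,[1.6,3.1,0.4],[0,0,0]],
    [8.7,[1.6,3.1,0.4],[0,0,0]],
    [8.7,[1.6,3.1,0.4],[0,0,0]],
    [8.7,[1.6,3.1,0.4],[0,0,0]],
    [8.7,[1.6,3.1,0.4],[0,0,0]],
    [8.7,[1.6,3.1,0.4],[0,0,0]],
    [8.7,[1.6,3.1,0.4],[0,0,0]],
    [8.7,[1.6,3.1,0.4],[0,0,0]],
    [8.7,[1.6,3.1,0.4],[0,0,0]],
    [8.7,[1.6,3.1,0.4],[0,0,0]],
    [8.7,[1.6,3.1,0.4],[0,0,0]],
    [8.7,[1.6,3.1,0.4],[0,0,0]]
  ]
}}

```text
t: 1.15
eef_pos: [0.4224, -0.2609, 0.2707]
ee_rot: [-0.579, 0.579, -0.406, 0.406]
wrist_force: [0.5, -0.5, 0.0]
finger_gap: 0.0869
```

```bash
python3 - <<'E'
from h import *
s,_=snap('wrist','w1'); print(s['eef_pos'])
for P in [(.4603,-.1935,.06),(.4616,-.1951,.03),(.4351,-.1124,.065)]: print(proj('wrist',P,s))
E
```

```text
[ 0.42239768 -0.26088201  0.27072978]
[242.48858455 144.33984323]
[246.90708303 142.88947252]
[174.00752249 141.73246006]
```

View pics/w1.png

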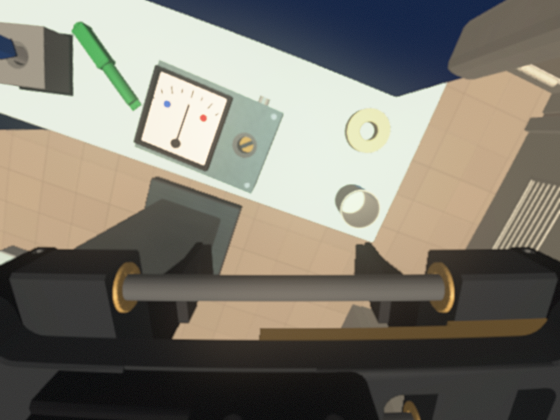

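```bash
python3 - <<'E'
from h import *
t=np.load('pics/w1.npy')
cv2.imwrite('pics/w1a.png',cv2.resize(t[60:205,130:290],None,fx=5,fy=5,interpolation=cv2.INTER_CUBIC)[:,:,::-1])
E
```

```text
(no output)
```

View pics/w1a.png

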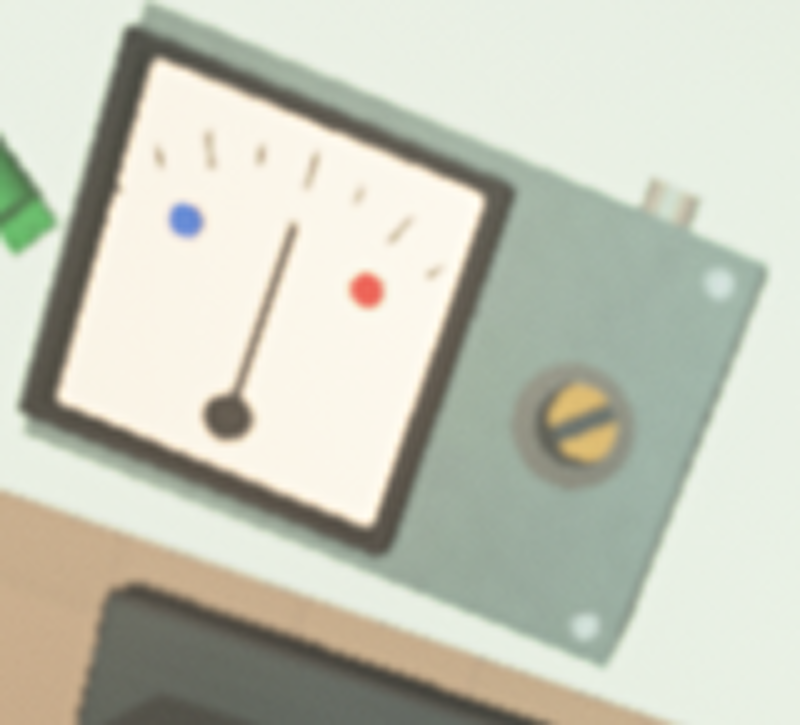

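```bash
python3 - <<'E'
from h import *
s=manip.sense()
def a(u,v): return ((u+.5)/5-.5+130,(v+.5)/5-.5+60)
for n,p,z in [('TL',(147,5),.06),('TR',(765,268),.06),('BR',(605,663),.06),('well',(574,426),.06),('screw',(583,423),.03),('slotA',(555,437),.03),('slotB',(613,411),.03),('pivot',(228,417),.065),('ptip',(294,225),.065),('red',(367,290),.0615)]:
    print(n,atz('wrist',a(*p),z,s).round(4))
E
```

```text
TL [ 0.5235 -0.0587  0.06  ]
TR [ 0.5176 -0.2188  0.06  ]
BR [ 0.4101 -0.2141  0.06  ]
well [ 0.465  -0.1869  0.06  ]
screw [ 0.4642 -0.1856  0.03  ]
slotA [ 0.458  -0.1796  0.03  ]
slotB [ 0.4701 -0.1923  0.03  ]
pivot [ 0.4375 -0.1051  0.065 ]
ptip [ 0.4872 -0.1082  0.065 ]
red [ 0.4786 -0.1284  0.0615]
```

Emit:
{"name": "drive_tool", "arguments": {
  "plan": [
    [8.7,[1.0,3.4,0],[0,0,0]],
    [8.7,[0.8,3.4,0],[0,0,0.02]],
    [8.7,[0.4,3.4,0],[0,0,0.02]],
    [8.7,[0,3.4,0],[0,0,0.02]],
    [8.7,[0,3.4,0],[0,0,0.02]],
    [8.7,[0,3.4,0],[0,0,0.02]],
    [8.7,[0,3.4,0],[0,0,0.02]],
    [8.7,[0,3.0,0],[0,0,0.02]],
    [8.7,[0,2.0,0],[0,0,0]],
    [8.7,[0,0,0],[0,0,0]]
  ]
}}

```text
t: 2.03
eef_pos: [0.4437, 0.0302, 0.2708]
ee_rot: [0.608, -0.607, 0.362, -0.362]
wrist_force: [0.5, -1.1, 0.5]
finger_gap: 0.0873
```

```bash
python3 - <<'E'
from h import *
s,t=snap('wrist','w2'); print(s['eef_pos'],rot(s).as_matrix().round(3).tolist())
snap('top','top1'); 
cv2.imwrite('pics/side1z.png',cv2.resize(np.load('pics/side0.npy')[180:260,265:355],None,fx=8,fy=8,interpolation=cv2.INTER_CUBIC)[:,:,::-1])
for P in [(.465,-.1869,.06),(.4603,-.1935,.06)]: print(proj('side',P), proj('top',P))
print(proj('top',s['eef_pos']),proj('side',s['eef_pos']))
E
```

```text
[0.44368215 0.03021523 0.27081457] [[0.476, 0.001, 0.88], [-0.88, 0.002, 0.476], [-0.001, -1.0, 0.001]]
[316.84846618 199.92809711] [344.8424199  222.49651355]
[319.8008195  199.25321639] [347.66635684 224.56832486]
[242.5809914  224.27574324] [278.31838016 163.976058  ]
```

View pics/w2.png

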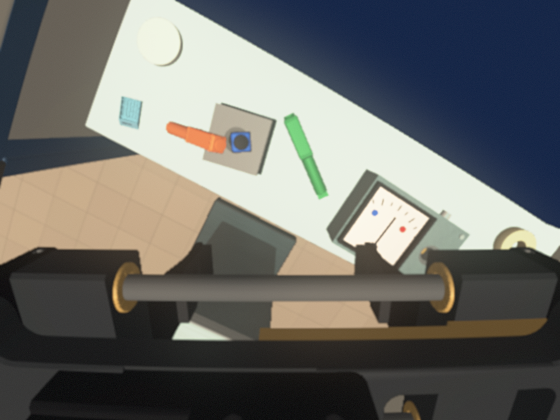

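View pics/side1z.png

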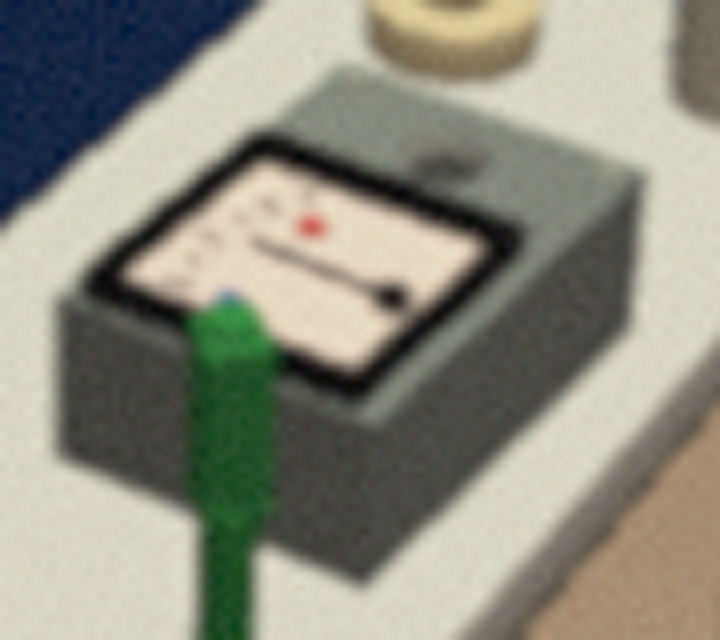

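View pics/top1.png

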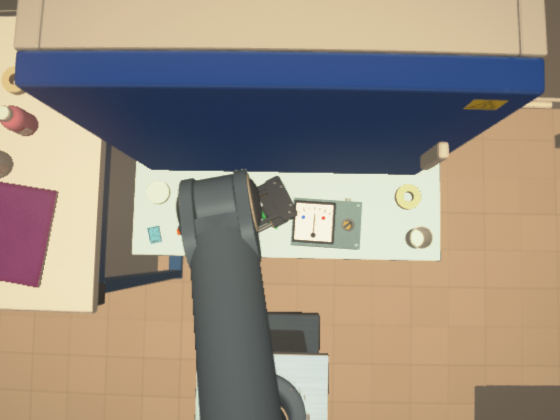

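```bash
python3 - <<'E'
from h import *
t=np.load('pics/w2.npy')
cv2.imwrite('pics/w2a.png',cv2.resize(t[165:275,325:475],None,fx=5,fy=5,interpolation=cv2.INTER_CUBIC)[:,:,::-1])
cv2.imwrite('pics/w2b.png',cv2.resize(t[90:190,190:290],None,fx=7,fy=7,interpolation=cv2.INTER_CUBIC)[:,:,::-1])
E
```

```text
(no output)
```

View pics/w2a.png

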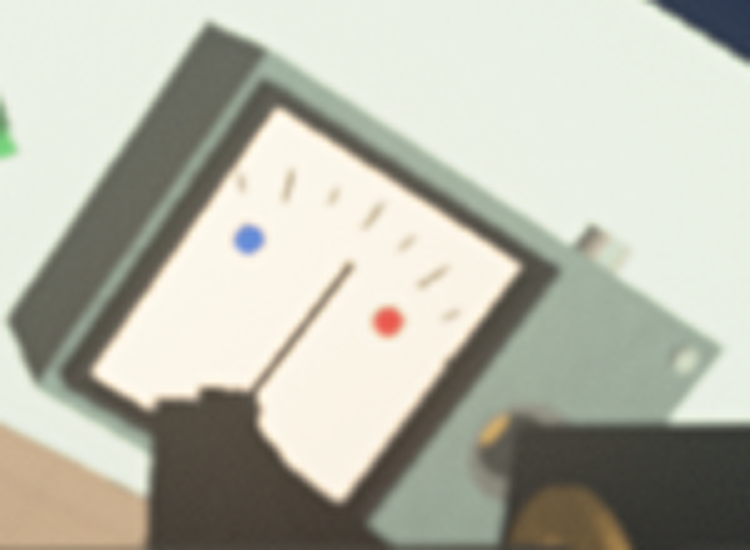

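View pics/w2b.png

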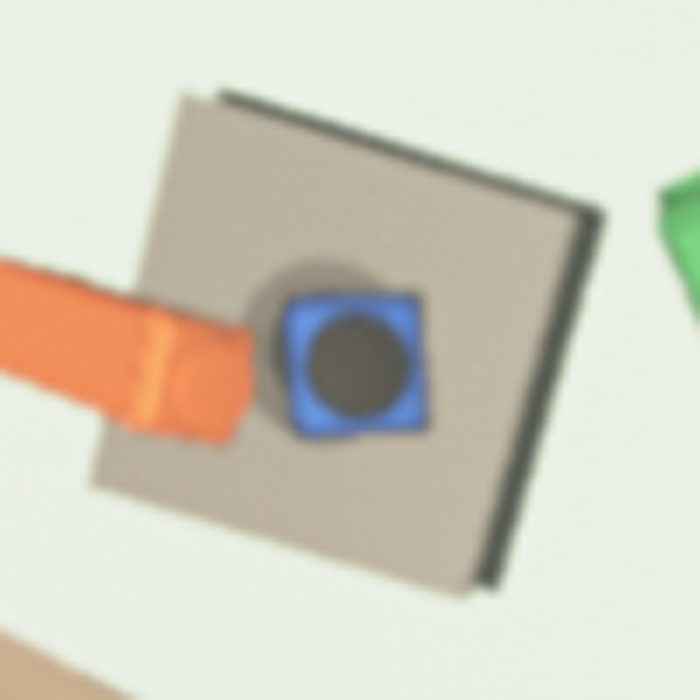

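```bash
cat > /dev/null; python3 - <<'E'
from h import *
s=manip.sense()
def a(u,v): return ((u+.5)/5-.5+325,(v+.5)/5-.5+165)
def b(u,v): return ((u+.5)/7-.5+190,(v+.5)/7-.5+90)
for n,p,z in [('TL',(268,50),.06),('TR',(722,348),.06),('ptip',(350,267),.065),('red',(388,321),.0615),('blue',(249,240),.0615)]:
    print(n,atz('wrist',a(*p),z,s).round(4))
c=[atz('wrist',b(*p),.130,s) for p in [(285,298),(421,291),(430,428),(302,437)]]
for i in range(4):
    d=c[(i+1)%4]-c[i]; print(c[i].round(4),np.linalg.norm(d).round(4),np.degrees(np.arctan2(d[1],d[0])).round(1))
print('centre',np.mean(c,0), 'cap',atz('wrist',b(358,367),.134,s))
q=[atz('wrist',b(*p),.05,s) for p in [(183,93),(578,212),(470,598),(93,487)]]
for i in range(4): print(q[i].round(4))
print(np.mean(q,0),'bore',atz('wrist',b(325,340),.05,s))
x=rot(s).as_matrix()[:,0]; print('jaw',np.degrees(np.arctan2(x[1],x[0])))
E
```

```text
TL [ 0.5202 -0.0741  0.06  ]
TR [ 0.5115 -0.233   0.06  ]
ptip [ 0.4818 -0.1236  0.065 ]
red [ 0.4736 -0.1433  0.0615]
blue [ 0.4749 -0.0969  0.0615]
[0.484  0.1067 0.13  ] 0.0197 -59.4
[0.4941 0.0897 0.13  ] 0.0195 -149.7
[0.4773 0.0799 0.13  ] 0.0189 121.8
[0.4673 0.096  0.13  ] 0.0199 32.7
centre [0.48065947 0.09307539 0.13      ] cap [0.48056456 0.09263494 0.134     ]
[0.5009 0.1507 0.05  ]
[0.5157 0.0788 0.05  ]
[0.444  0.0645 0.05  ]
[0.4295 0.1364 0.05  ]
[0.47252661 0.10758739 0.05      ] bore [0.47396799 0.10941338 0.05      ]
jaw -61.95549134013957
```

```bash
python3 - <<'E'
from h import *
s=manip.sense(); print(s['t'],s['eef_pos'],c2w('wrist',s).round(3))
for P in [(.4249,-.0024,0),(.4249,-.0024,.13),(.472,.1145,.05),(.472,.1145,.13),(.4408,.2069,.0),(.4408,.2069,.12)]: print(P,proj('wrist',P,s),proj('top',P),proj('side',P))
snap('side','side2',(200,180,360,320),5)
E
```

```text
2.1333 [0.44396671 0.02556798 0.27046759] [[ 0.47   0.849  0.241  0.509]
 [-0.883  0.452  0.128  0.06 ]
 [-0.    -0.273  0.962  0.433]
 [ 0.     0.     0.     1.   ]]
(0.4249, -0.0024, 0) [292.98780768 201.63289079] [266.33037388 239.0395244 ] [292.11593891 265.46493066]
(0.4249, -0.0024, 0.13) [296.80070979 229.12207971] [263.52457276 237.17736509] [293.51234374 218.30594639]
(0.472, 0.1145, 0.05) [231.77558061 137.64040506] [216.26602334 217.38276653] [244.47370055 270.11804372]
(0.472, 0.1145, 0.13) [218.33110201 139.24414735] [210.76878312 214.60437266] [243.34219448 239.56486669]
(0.4408, 0.2069, 0.0) [171.04147708 126.17398009] [181.61255463 230.84126413] [231.32783211 320.94008055]
(0.4408, 0.2069, 0.12) [128.83798326 124.45070266] [169.58090366 228.2233097 ] [228.63071104 275.10558055]
```

View pics/side2.png

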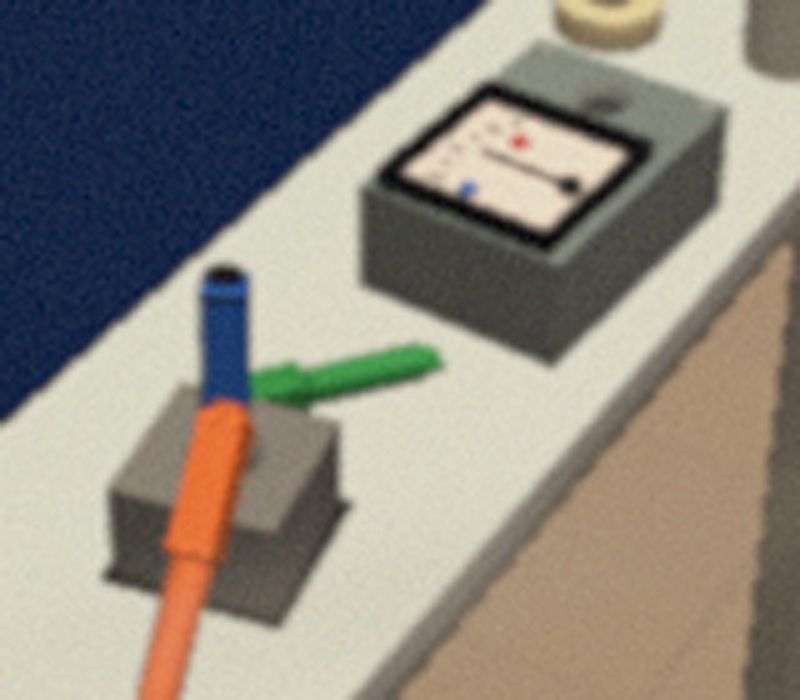

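Emit:
{"name": "drive_tool", "arguments": {
  "plan": [
    [8.7,[0,0,0],[0,0,0]],
    [8.7,[0,0,0],[0,0,0]],
    [8.7,[0,0,0],[0,0,0]],
    [8.7,[0,0,0],[0,0,0]],
    [8.7,[0,0,0],[0,0,0]],
    [8.7,[0,0,0],[0,0,0]]
  ]
}}

```text
t: 2.68
eef_pos: [0.4441, 0.0252, 0.2706]
ee_rot: [-0.606, 0.606, -0.365, 0.365]
wrist_force: [0.5, -0.2, 0.2]
finger_gap: 0.087
```

```bash
python3 - <<'E'
from h import *
s,t=snap('wrist','w3'); print(s['eef_pos'],s['joint_vel'].round(3))
cv2.imwrite('pics/w3b.png',cv2.resize(t[90:190,130:290],None,fx=5,fy=5,interpolation=cv2.INTER_CUBIC)[:,:,::-1])
s,t=snap('side','side3',(200,180,360,320),5); print(s['eef_pos'])
E
```

```text
[0.44408937 0.02519487 0.2705643 ] [-0.002 -0.001 -0.002  0.001 -0.    -0.001  0.001]
[0.44411946 0.02528804 0.270561  ]
```

View pics/w3b.png

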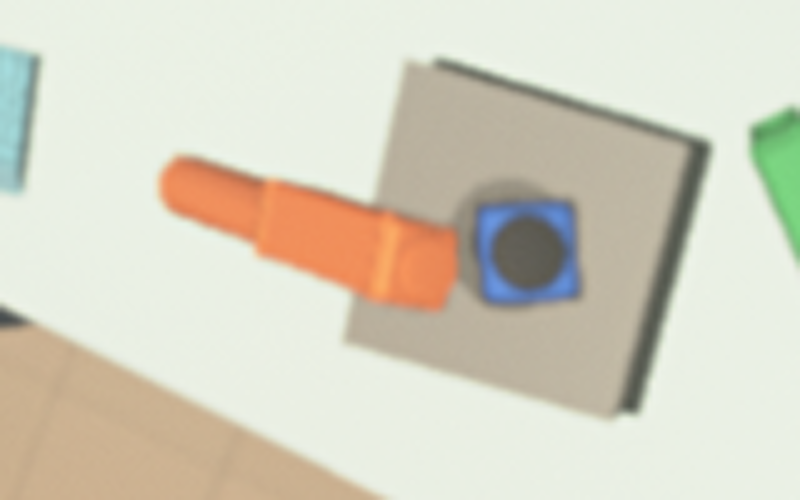

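View pics/side3.png

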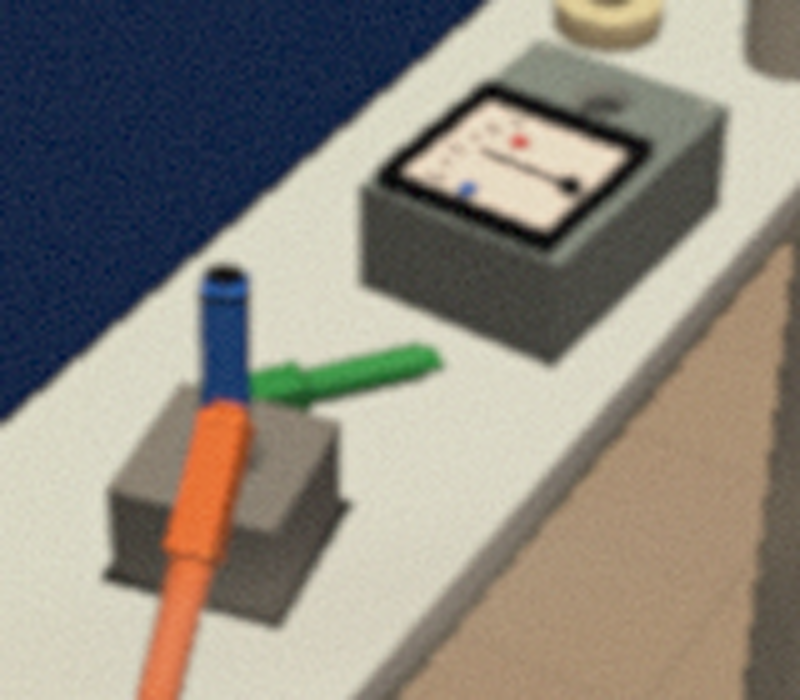

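```bash
python3 - <<'E'
from h import *
s=manip.sense()
def w(u,v): return ((u+.5)/5-.5+130,(v+.5)/5-.5+90)
def c(u,v): return ((u+.5)/5-.5+200,(v+.5)/5-.5+180)
def T(n,a,b):
    o1=ray('wrist',w(*a),s);o2=ray('side',c(*b));P=tri([o1,o2]);print(n,P.round(4),proj('wrist',P,s)-w(*a),proj('side',P)-c(*b))
T('bluecap',(528,252),(224,274))
T('or end',(425,268),(228,412))
T('or end2',(452,262),(228,408))
T('or shoulder',(262,218),(195,557))
T('stand TR',(708,140),(338,425)); T('stand BR',(612,418),(275,530)); T('stand BL',(347,342),(110,490))
T('red',(0,0),(0,0)) if 0 else None
q=[atz('wrist',w(*p),.05,s) for p in [(407,62),(692,145),(612,418),(347,342)]]
for x in q: print(x.round(4))
print(np.mean(q,0))
for p in [(478,205),(574,200),(580,297),(487,305)]: print(atz('wrist',w(*p),.130,s).round(4))
print('wall', [atz('top',p,0).round(3) for p in [(150,170),(280,173),(410,174)]],[atz('top',p,0).round(3) for p in [(135,255),(440,260)]])
E
```

```text
bluecap [0.4799 0.0989 0.1298] [-0.06234048 -0.3423168 ] [ 0.17076367 -0.00720568]
or end [0.461  0.125  0.0843] [-0.10254412 -0.51318153] [ 0.29655511 -0.01375323]
or end2 [0.4647 0.1203 0.0814] [-0.06139901 -0.31553449] [ 0.18231318 -0.00820221]
or shoulder [0.4467 0.173  0.0503] [0.20372014 0.93777728] [-0.60071239  0.00354769]
stand TR [0.4889 0.0647 0.0239] [ 1.53628907 25.97097835] [-15.67376514  -0.84884329]
stand BR [ 0.4479  0.0837 -0.0011] [ -2.74783694 -11.4384193 ] [ 7.92328305 -1.46477297]
stand BL [0.458  0.1571 0.0729] [ -7.43425568 -25.94280104] [16.05605817 -1.8098301 ]
[0.4995 0.1562 0.05  ]
[0.5149 0.0838 0.05  ]
[0.4434 0.071  0.05  ]
[0.4289 0.1414 0.05  ]
[0.47168443 0.11309924 0.05      ]
[0.4833 0.1117 0.13  ]
[0.4932 0.0949 0.13  ]
[0.4765 0.0854 0.13  ]
[0.4661 0.1016 0.13  ]
wall [array([0.591, 0.293, 0.   ]), array([ 0.589, -0.033,  0.   ]), array([ 0.592, -0.354,  0.   ])] [array([0.379, 0.321, 0.   ]), array([ 0.382, -0.427,  0.   ])]
```

Emit:
{"name": "drive_tool", "arguments": {
  "plan": [
    [8.7,[0.6,1.2,-1.8],[0.02,0.011,0.008]],
    [8.7,[0.6,1.2,-1.8],[0.02,0.011,0.008]],
    [8.7,[0.6,1.2,-1.8],[0.02,0.011,0.008]],
    [8.7,[0.7,1.2,-1.8],[0.02,0.011,0.008]],
    [8.7,[0.7,1.2,-1.6],[0.02,0.011,0.009]],
    [8.7,[0.6,1.0,-1.4],[0.022,0.012,0.009]],
    [8.7,[0,0,0],[0,0,0]],
    [8.7,[0,0,0],[0,0,0]],
    [8.7,[0,0,0],[0,0,0]],
    [8.7,[0,0,0],[0,0,0]]
  ]
}}

```text
t: 3.62
eef_pos: [0.4823, 0.0951, 0.1695]
ee_rot: [0.638, -0.589, 0.39, -0.307]
wrist_force: [0.3, 0.2, 0.7]
finger_gap: 0.0872
```

```bash
python3 - <<'E'
from h import *
s,t=snap('wrist','w4'); print(s['eef_pos'],rot(s).as_matrix().round(3).tolist())
M=rot(s).as_matrix()
print(proj('wrist',np.array(s['eef_pos']),s))
for k in (.02,.03,.05): print(k,proj('wrist',s['eef_pos']+M[:,1]*k,s))
s,t=snap('side','side4',(200,150,360,270),5)
E
```

```text
[0.48234376 0.09507859 0.169544  ] [[0.507, -0.068, 0.859], [-0.851, 0.119, 0.512], [-0.137, -0.991, 0.003]]
[282.13594201 257.21461804]
0.02 [282.25443421 244.88211266]
0.03 [282.30543868 239.57684931]
0.05 [282.39444058 230.32385965]
```

View pics/w4.png

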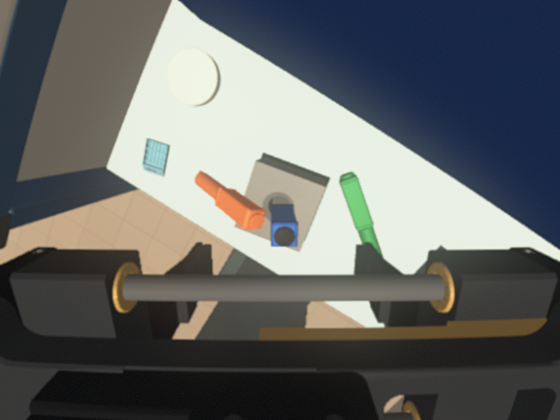

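View pics/side4.png

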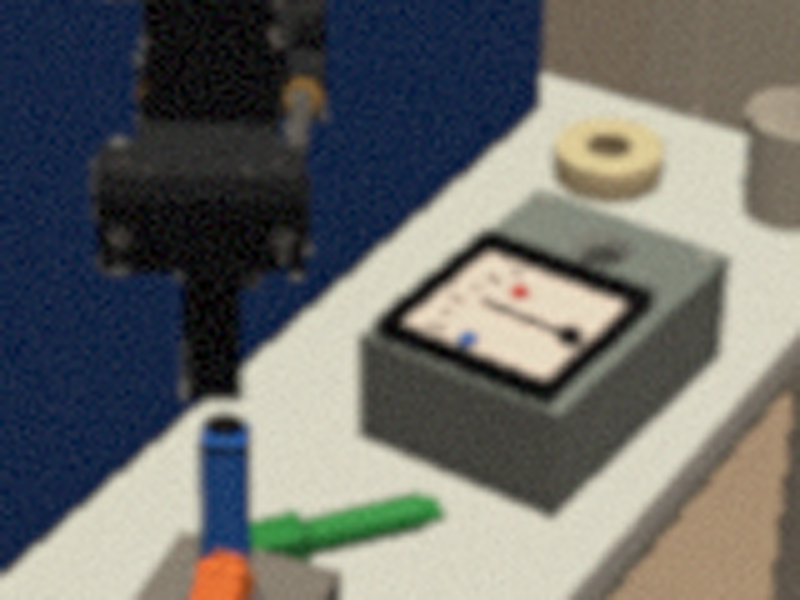

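```bash
python3 - <<'E'
from h import *
t=np.load('pics/w4.npy')
cv2.imwrite('pics/w4a.png',cv2.resize(t[150:260,220:360],None,fx=5.5,fy=5.5,interpolation=cv2.INTER_CUBIC)[:,:,::-1])
E
```

```text
(no output)
```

View pics/w4a.png

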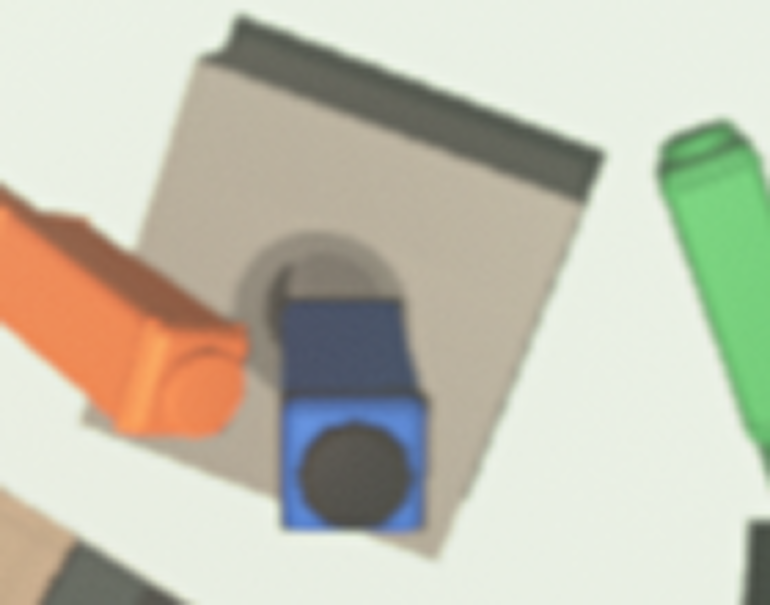

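Emit:
{"name": "drive_tool", "arguments": {
  "plan": [
    [8.7,[-0.12,0.2,-1.7],[0,0,0]],
    [8.7,[-0.12,0.2,-1.7],[0,0,0]],
    [8.7,[-0.11,0.2,-1.7],[0,0,0]],
    [8.7,[-0.11,0.2,-1.6],[0,0,0]],
    [8.7,[0,0,0],[0,0,0]],
    [8.7,[0,0,0],[0,0,0]],
    [1.5,[0,0,0],[0,0,0]],
    [1.5,[0,0,0],[0,0,0]],
    [1.5,[0,0,0],[0,0,0]],
    [1.5,[0,0,0],[0,0,0]],
    [1.5,[0,0,0],[0,0,0]],
    [1.5,[0,0,0],[0,0,0]]
  ],
  "grip_force": 35
}}

```text
t: 4.72
eef_pos: [0.4777, 0.1034, 0.1018]
ee_rot: [0.638, -0.589, 0.391, -0.306]
wrist_force: [-0.3, 0.4, -0.1]
finger_gap: 0.0551
```

```bash
python3 - <<'E'
from h import *
s,t=snap('wrist','w5'); print(s['eef_pos'],s['finger_gap'],s['wrist_force'],s['ft_torque'])
cv2.imwrite('pics/w5a.png',cv2.resize(t[180:320,200:370],None,fx=4.5,fy=4.5,interpolation=cv2.INTER_CUBIC)[:,:,::-1])
E
```

```text
[0.47766466 0.10336505 0.10182931] 0.05513446702591691 [-0.31449177  0.36880097 -0.13987338] [-0.17477224 -0.07770417 -0.03010055]
```

View pics/w5a.png

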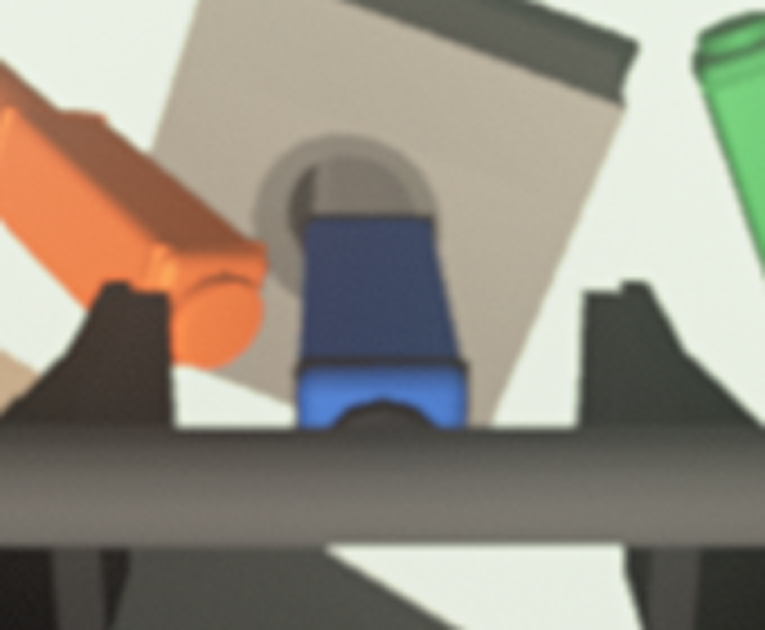

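Emit:
{"name": "drive_tool", "arguments": {
  "plan": [
    [1.5,[0,0,0],[0,0,0]],
    [1.5,[0,0,0],[0,0,0]],
    [1.5,[0,0,0],[0,0,0]],
    [1.5,[0,0,0],[0,0,0]],
    [1.5,[0,0,0],[0,0,0]],
    [1.5,[0,0,0],[0,0,0]],
    [1.5,[0,0,0],[0,0,0]],
    [1.5,[0,0,0],[0,0,0]],
    [1.5,[0,0,0],[0,0,0]]
  ]
}}

```text
t: 5.52
eef_pos: [0.4773, 0.1038, 0.1016]
ee_rot: [0.638, -0.589, 0.391, -0.306]
wrist_force: [-0.3, 1.2, 0.9]
finger_gap: 0.0198
```

```bash
python3 - <<'E'
from h import *
s,t=snap('wrist','w6'); print(s['eef_pos'],s['finger_gap'],s['wrist_force'],s['ft_torque'])
cv2.imwrite('pics/w6a.png',cv2.resize(t[180:320,200:370],None,fx=4.5,fy=4.5,interpolation=cv2.INTER_CUBIC)[:,:,::-1])
E
```

```text
[0.47733755 0.10375653 0.10163265] 0.019838754505811792 [-0.29597511  1.17897425  0.8851497 ] [0.26905298 0.23464358 0.01101055]
```

View pics/w6a.png

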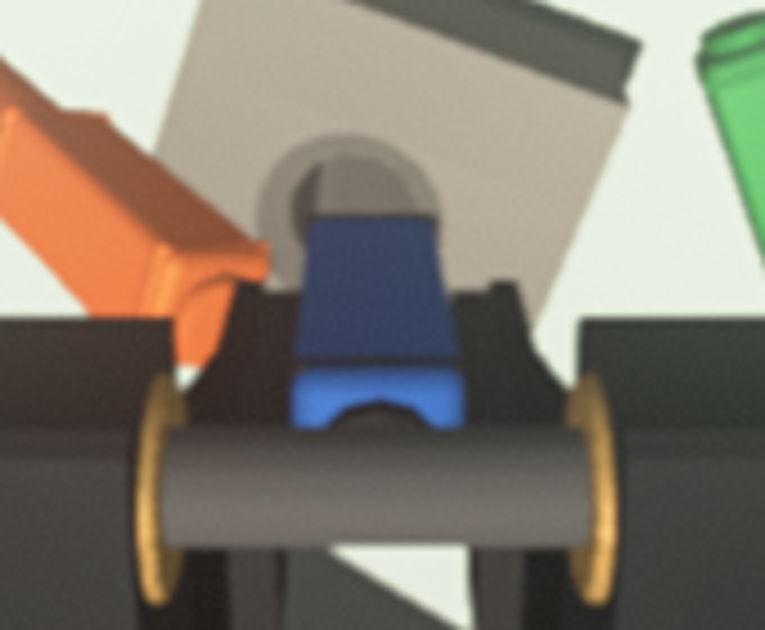

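Emit:
{"name": "drive_tool", "arguments": {
  "plan": [
    [1.5,[0.07,-0.12,1.0],[0,0,0]],
    [1.5,[0.14,-0.24,2.0],[0,0,0]],
    [1.5,[0.14,-0.24,2.0],[0,0,0]],
    [1.5,[0.14,-0.24,2.0],[0,0,0]],
    [1.5,[0.14,-0.24,2.0],[0,0,0]],
    [1.5,[0.1,-0.18,1.5],[-0.04,-0.023,0]],
    [1.5,[0,-1,1.5],[-0.04,-0.023,0]],
    [1.5,[0,-1,0],[-0.039,-0.022,0]],
    [1.5,[0,0,0],[0,0,0]],
    [1.5,[0,0,0],[0,0,0]],
    [1.5,[0,0,0],[0,0,0]],
    [1.5,[0,0,0],[0,0,0]]
  ]
}}

```text
t: 6.57
eef_pos: [0.4847, 0.0706, 0.2211]
ee_rot: [-0.615, 0.615, -0.351, 0.348]
wrist_force: [-0.3, 0.2, -0.1]
finger_gap: 0.0199
```

```bash
python3 - <<'E'
from h import *
s,t=snap('wrist','w7'); print(s['eef_pos'],s['finger_gap'],s['wrist_force'],s['ft_torque'],rot(s).as_matrix().round(3).tolist())
cv2.imwrite('pics/w7a.png',cv2.resize(t[90:320,160:370],None,fx=2.6,fy=2.6,interpolation=cv2.INTER_CUBIC)[:,:,::-1])
M=rot(s).as_matrix()
for k in (.033,.089,.097): print(k,proj('wrist',s['eef_pos']+M[:,1]*k,s))
s,t=snap('side','side7',(190,130,350,250),5)
E
```

```text
[0.48470933 0.07060525 0.22108857] 0.019888551899634725 [-0.27641872  0.17847245 -0.06714551] [ 0.01187043 -0.02865097 -0.0276663 ] [[0.512, -0.003, 0.859], [-0.859, 0.002, 0.512], [-0.003, -1.0, -0.002]]
0.033 [282.25263252 238.11681494]
0.089 [282.47740609 216.19606583]
0.097 [282.50221725 213.77844231]
```

View pics/w7a.png

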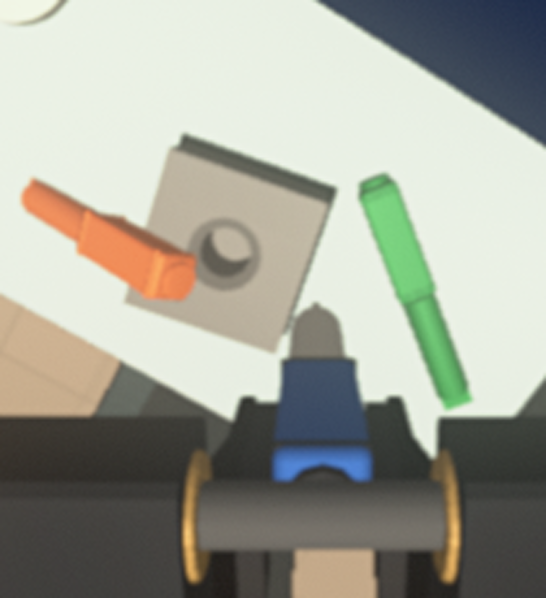

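View pics/side7.png

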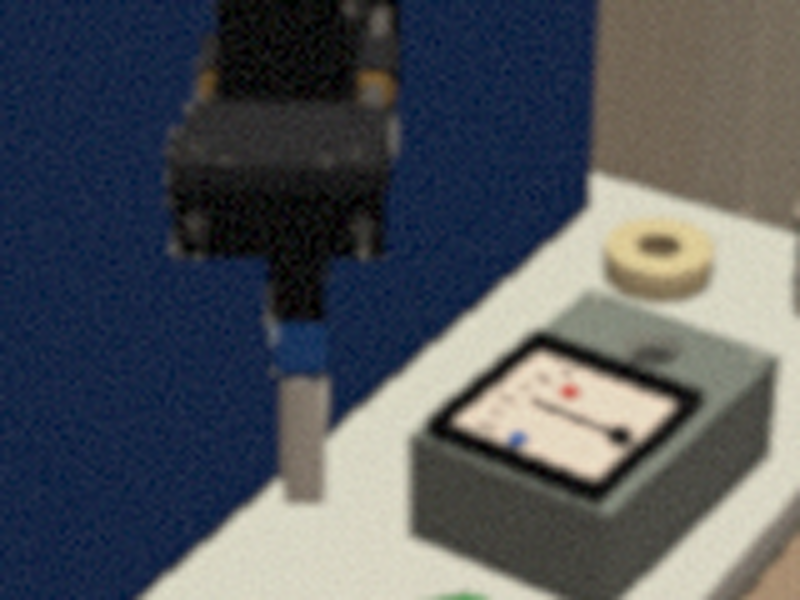

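```bash
python3 - <<'E'
from h import *
t=np.load('pics/w7.npy'); u=np.load('pics/side7.npy')
A=cv2.resize(t[195:250,255:310],None,fx=7,fy=7,interpolation=cv2.INTER_CUBIC)
B=cv2.resize(u[190:240,230:270],None,fx=7.7,fy=7.7,interpolation=cv2.INTER_CUBIC)
B=B[:385]; cv2.imwrite('pics/w7b.png',np.hstack([A,B])[:,:,::-1])
s=manip.sense();M=rot(s).as_matrix();
for k in (.033,.089,.097): print(k,proj('side',s['eef_pos']+M[:,1]*k))
E
```

```text
0.033 [249.87841992 203.14399321]
0.089 [250.54447148 225.83531766]
0.097 [250.63604074 228.96951829]
```

View pics/w7b.png

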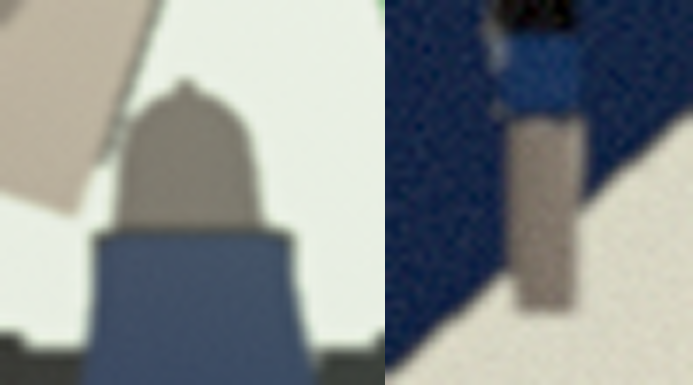

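Emit:
{"name": "drive_tool", "arguments": {
  "plan": [
    [1.5,[0,-2.0,0],[0,0,0.116]],
    [1.5,[0,-2.0,0],[0,0,0.116]],
    [1.5,[0,-2.0,0],[0,0,0.116]],
    [1.5,[0,-2.0,0],[0,0,0.116]],
    [1.5,[0,-2.0,0],[0,0,0.116]],
    [1.5,[0,-2.0,0],[0,0,0.116]],
    [1.5,[0,-2.0,0],[0,0,0.116]],
    [1.5,[0,-2.0,0],[0,0,0.116]],
    [1.5,[0,-2.0,0],[0,0,0.116]],
    [1.5,[0,-2.0,0],[0,0,0.116]],
    [1.5,[0,-2.0,0],[0,0,0.116]],
    [1.5,[0,-2.0,0],[0,0,0.116]]
  ]
}}

```text
t: 7.67
eef_pos: [0.4847, -0.1702, 0.2212]
ee_rot: [-0.695, 0.696, 0.127, -0.129]
wrist_force: [-0.2, 0.7, -1.5]
finger_gap: 0.0197
```

Emit:
{"name": "drive_tool", "arguments": {
  "plan": [
    [1.5,[0,-2.0,0],[0,0,0.116]],
    [1.5,[0,-2.0,0],[0,0,0.116]],
    [1.5,[0,-1.4,0],[0,0,0.116]],
    [1.5,[0,0,0],[0,0,0]],
    [1.5,[0,0,0],[0,0,0]],
    [1.5,[0,0,0],[0,0,0]],
    [1.5,[0,0,0],[0,0,0]],
    [1.5,[0,0,0],[0,0,0]]
  ]
}}

```text
t: 8.33
eef_pos: [0.485, -0.2219, 0.2217]
ee_rot: [-0.663, 0.664, 0.245, -0.246]
wrist_force: [-0.1, 0.3, -0.7]
finger_gap: 0.0198
```

```bash
python3 - <<'E'
from h import *
s,t=snap('wrist','w8'); print(s['joint_pos'].round(3),s['eef_pos'],s['finger_gap'],s['wrist_force'],s['ft_torque'],rot(s).as_matrix().round(3).tolist(),s['joint_vel'].round(3))
cv2.imwrite('pics/w8a.png',cv2.resize(t[90:250,180:380],None,fx=4,fy=4,interpolation=cv2.INTER_CUBIC)[:,:,::-1])
s,t=snap('side','side8',(250,130,370,230),6)
E
```

```text
[ 0.884  0.306 -0.655  1.842  0.214  1.064  0.855] [ 0.48504738 -0.22186018  0.22169353] 0.019754201036636554 [-0.08948991  0.31111742 -0.71128619] [ 0.08056777 -0.14294187 -0.02122108] [[0.759, -0.001, -0.651], [0.651, -0.002, 0.759], [-0.002, -1.0, -0.001]] [ 0.001 -0.001  0.003 -0.004  0.002  0.001  0.006]
```

View pics/w8a.png

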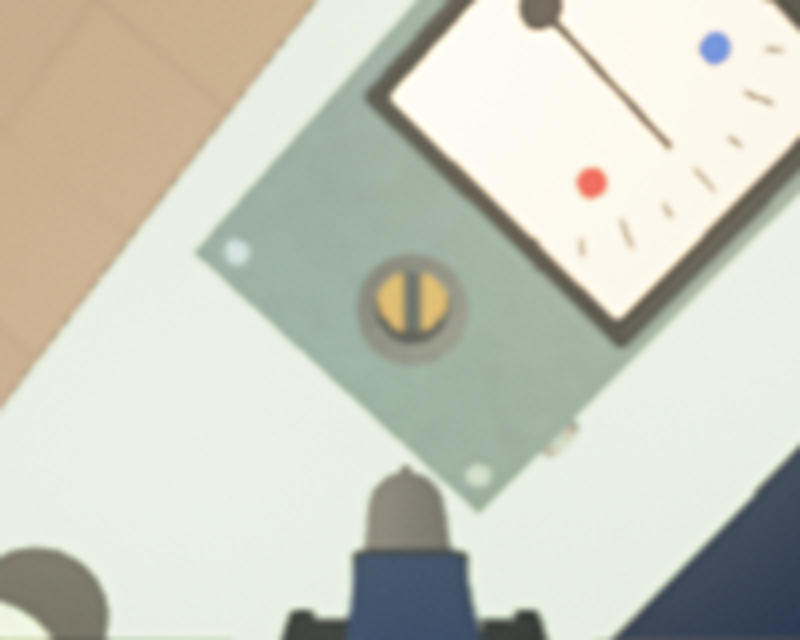

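View pics/side8.png

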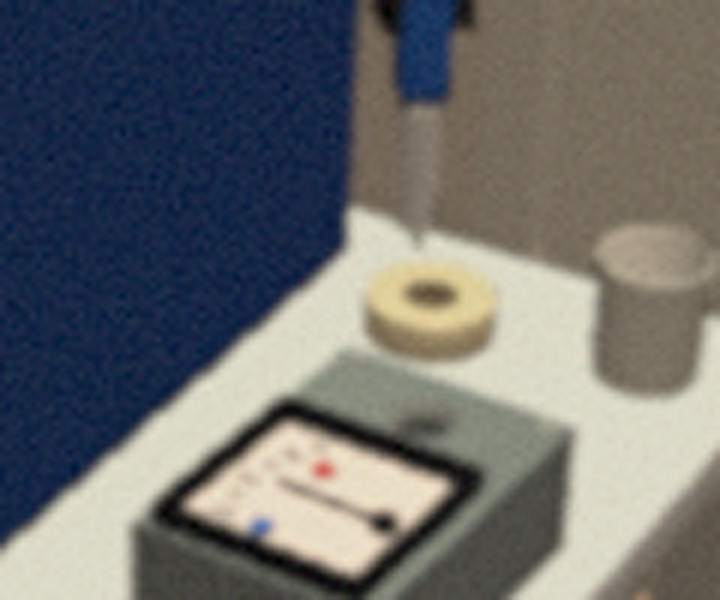

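```bash
python3 - <<'E'
from h import *
s=manip.sense();M=rot(s).as_matrix()
def a(u,v): return ((u+.5)/4-.5+180,(v+.5)/4-.5+90)
for n,p,z in [('well',(412,309),.06),('screw',(412,301),.03),('slotA',(412.5,337),.03),('slotB',(412,270),.03),('pivot',(540,5),.065),('ptip',(669,147),.065),('red',(592,182),.0615)]:
    print(n,atz('wrist',a(*p),z,s).round(4))
d=atz('wrist',a(412,270),.03,s)-atz('wrist',a(412.5,337),.03,s); print('slot',np.degrees(np.arctan2(d[1],d[0])), 'blade',np.degrees(np.arctan2(M[1,2],M[0,2])))
print([proj('wrist',s['eef_pos']+M[:,1]*.097+M[:,2]*k,s) for k in (0,.008)], a(405,468))
o=np.array([.4351,-.1124,0]);print
E
```

```text
well [ 0.4601 -0.196   0.06  ]
screw [ 0.4608 -0.1969  0.03  ]
slotA [ 0.468  -0.2051  0.03  ]
slotB [ 0.4547 -0.1898  0.03  ]
pivot [ 0.434  -0.1146  0.065 ]
ptip [ 0.4836 -0.1185  0.065 ]
red [ 0.4747 -0.1383  0.0615]
slot 130.94927749030472 blade 130.56478712743464
[array([284.16479557, 214.21978568]), array([284.16979197, 205.88916041])] (280.875, 206.625)
```

```bash
python3 - <<'E'
from h import *
s=manip.sense();M=rot(s).as_matrix()
print(np.round(imaging.camera_model('wrist')['mount'],4).tolist())
for k in (0,.097): print(proj('wrist',s['eef_pos']+M[:,1]*k,s))
print(s['eef_pos'],np.linalg.inv(c2w('wrist',s))@np.append(s['eef_pos'],1), np.linalg.norm(s['ee_rot']))
for n in ('top','side'):print(n,proj(n,s['eef_pos']+M[:,1]*.097))
E
```

```text
[[1.0, 0.0006, -0.0005, -0.0011], [-0.0006, 0.272, -0.9623, -0.1625], [-0.0004, 0.9623, 0.272, 0.0741], [0.0, 0.0, 0.0, 1.0]]
[284.81403964 257.88538072]
[284.16479557 214.21978568]
[ 0.48499781 -0.22227212  0.22172748] [ 0.00103926 -0.02705934 -0.176515    1.        ] 0.9999999999999999
top [364.55666949 211.79680412]
side [317.93125026 168.79408918]
```

```bash
python3 - <<'E'
from h import *
for i in range(2): print(np.round(imaging.camera_model('wrist')['mount'],4)[:3,3])
M0=np.array([[0.341,-0.001,0.94],[-0.94,0.002,0.341],[-.002,-1,0]])
print('start mount est', M0.T@(np.array([.3,-.61,.384])-np.array([.22987,-.6341,.22162])))
t=np.load('pics/w8.npy')
cv2.imwrite('pics/w8b.png',cv2.resize(t[195:260,240:330],None,fx=8,fy=8,interpolation=cv2.INTER_CUBIC)[:,:,::-1])
s,t=snap('top','top8',(330,185,410,245),8)
E
```

```text
[-0.0011 -0.1625  0.0741]
[-0.0011 -0.1625  0.0741]
start mount est [ 0.00093557 -0.16240193  0.0741403 ]
```

View pics/w8b.png

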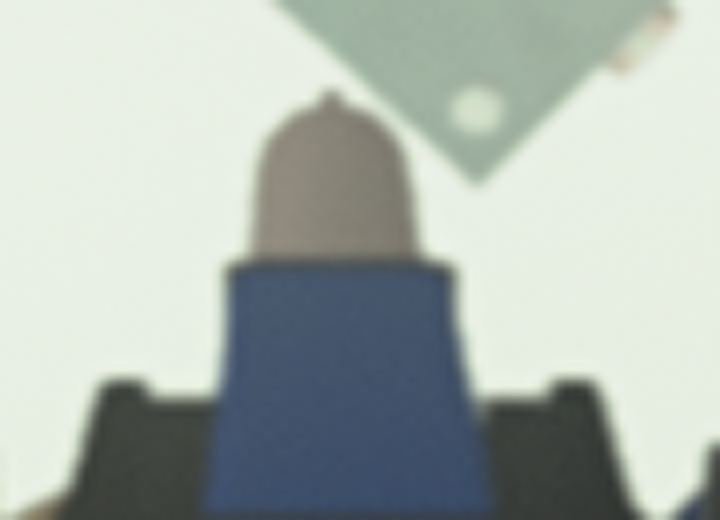

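View pics/top8.png

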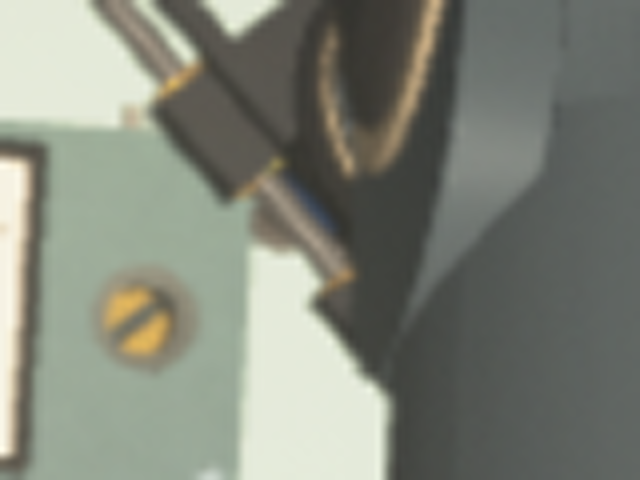

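Emit:
{"name": "drive_tool", "arguments": {
  "plan": [
    [1.5,[-0.5,0.6,0],[0,0,0]],
    [1.5,[-0.6,0.7,-1.0],[0,0,0]],
    [1.5,[-0.6,0.8,-1.5],[0,0,0]],
    [1.5,[-0.5,0.6,-1.2],[0,0,0]],
    [1.5,[0,0,-0.6],[0,0,0]],
    [1.5,[0,0,0],[0,0,0]],
    [1.5,[0,0,0],[0,0,0]],
    [1.5,[0,0,0],[0,0,0]],
    [1.5,[0,0,0],[0,0,0]],
    [1.5,[0,0,0],[0,0,0]]
  ]
}}

```text
t: 9.32
eef_pos: [0.4634, -0.1965, 0.1792]
ee_rot: [-0.663, 0.664, 0.244, -0.245]
wrist_force: [0.8, 0.4, -1.1]
finger_gap: 0.02
```

```bash
python3 - <<'E'
from h import *
s,t=snap('wrist','w9'); print(s['eef_pos'],s['finger_gap'],s['wrist_force'],s['ft_torque'])
cv2.imwrite('pics/w9a.png',cv2.resize(t[150:270,220:350],None,fx=5.5,fy=5.5,interpolation=cv2.INTER_CUBIC)[:,:,::-1])
s,t=snap('side','side9',(280,150,370,230),8)
M=rot(s).as_matrix();print(proj('side',s['eef_pos']+M[:,1]*.097))
E
```

```text
[ 0.46339602 -0.19654694  0.17915069] 0.020038176961300072 [ 0.78480377  0.39611904 -1.07606173] [ 0.04270246 -0.1506925   0.0013586 ]
[319.82773983 190.77198578]
```

View pics/w9a.png

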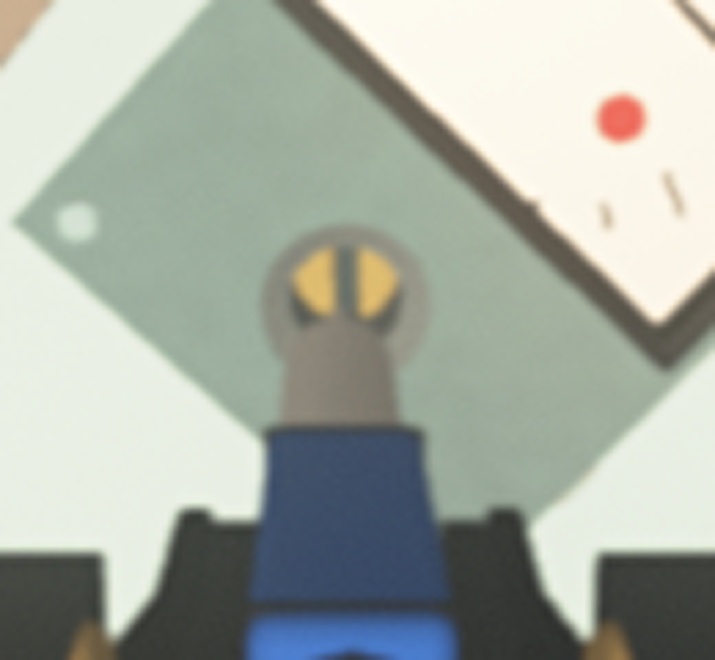

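View pics/side9.png

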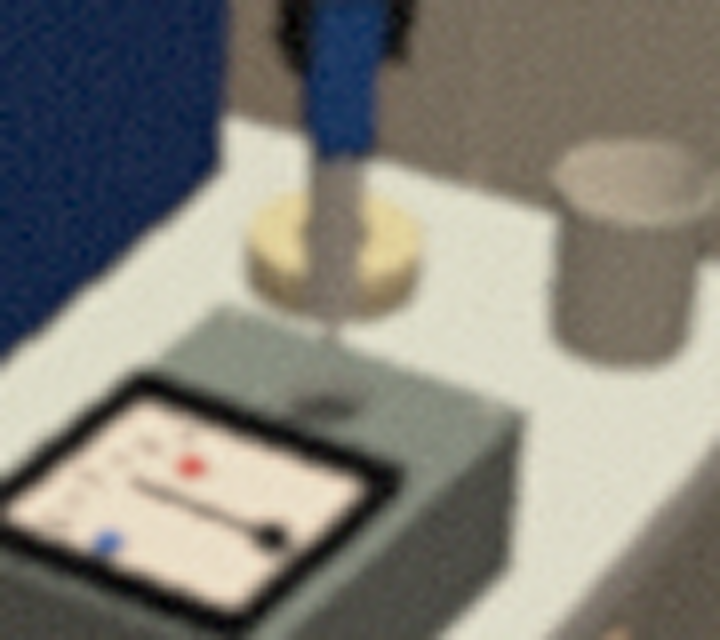

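Emit:
{"name": "drive_tool", "arguments": {
  "plan": [
    [1.5,[0,0.3,-0.5],[0,0,0]],
    [1.5,[0,0,-0.8],[0,0,0]],
    [1.5,[0,0,-0.8],[0,0,0]],
    [1.5,[0,0,-0.8],[0,0,0]],
    [1.5,[0,0,-0.6],[0,0,0]],
    [1.5,[0,0,0],[0,0,0]],
    [1.5,[0,0,0],[0,0,0]],
    [1.5,[0,0,0],[0,0,0]]
  ]
}}

```text
t: 10.08
eef_pos: [0.463, -0.1932, 0.1436]
ee_rot: [-0.663, 0.664, 0.244, -0.245]
wrist_force: [0.8, -0.5, -0.4]
finger_gap: 0.0194
```

```bash
python3 - <<'E'
from h import *
s,t=snap('wrist','w10'); print(s['eef_pos'],s['finger_gap'],s['wrist_force'],s['ft_torque'])
cv2.imwrite('pics/w10a.png',cv2.resize(t[150:270,220:350],None,fx=5.5,fy=5.5,interpolation=cv2.INTER_CUBIC)[:,:,::-1])
E
```

```text
[ 0.46300437 -0.19316017  0.1436331 ] 0.019363448531711954 [ 0.78566154 -0.47083289 -0.40111197] [ 0.01314346 -0.1451394  -0.05343027]
```

View pics/w10a.png

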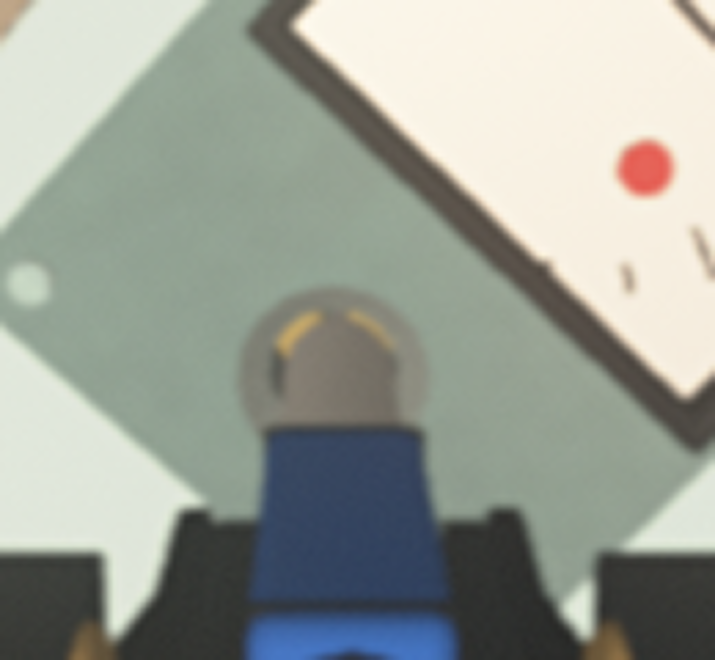

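Emit:
{"name": "drive_tool", "arguments": {
  "plan": [
    [1.5,[0,0,-0.5],[0,0,0]],
    [1.5,[0,0,-0.5],[0,0,0]],
    [1.5,[0,0,-0.4],[0,0,0]],
    [1.5,[0,0,-0.3],[0,0,0]],
    [1.5,[0,0,-0.2],[0,0,0]],
    [1.5,[0,0,0],[0,0,0]],
    [1.5,[0,0,0],[0,0,0]]
  ]
}}

```text
t: 10.72
eef_pos: [0.4628, -0.1931, 0.1244]
ee_rot: [-0.663, 0.664, 0.244, -0.245]
wrist_force: [0.4, -0.1, -1.0]
finger_gap: 0.0198
```

Emit:
{"name": "drive_tool", "arguments": {
  "plan": [
    [1.5,[0,0,-0.2],[0,0,0]],
    [1.5,[0,0,-0.2],[0,0,0]],
    [1.5,[0,0,0],[0,0,0]],
    [1.5,[0,0,0],[0,0,0]]
  ]
}}

```text
t: 11.05
eef_pos: [0.4634, -0.1935, 0.1216]
ee_rot: [-0.662, 0.665, 0.244, -0.245]
wrist_force: [-1.4, 0.3, 6.9]
finger_gap: 0.0199
```

Emit:
{"name": "drive_tool", "arguments": {
  "plan": [
    [1.5,[0,-0.02,0.1],[0,0,-0.1]],
    [1.5,[0,-0.02,0],[0,0,-0.1]],
    [1.5,[0,-0.02,0],[0,0,-0.1]],
    [1.5,[0,-0.02,0],[0,0,-0.1]],
    [1.5,[0,-0.02,0],[0,0,-0.1]],
    [1.5,[0,-0.02,0],[0,0,-0.1]],
    [1.5,[0,-0.02,0],[0,0,-0.1]],
    [1.5,[0,-0.02,0],[0,0,-0.1]],
    [1.5,[0,-0.02,0],[0,0,-0.1]],
    [1.5,[0,-0.02,0],[0,0,-0.1]],
    [1.5,[0,0,0],[0,0,0]],
    [1.5,[0,0,0],[0,0,0]]
  ]
}}

```text
t: 12.05
eef_pos: [0.4627, -0.1953, 0.1218]
ee_rot: [-0.699, 0.7, -0.103, 0.101]
wrist_force: [-2.3, -0.3, 3.3]
finger_gap: 0.0197
```

```bash
python3 - <<'E'
from h import *
s,t=snap('wrist','w11'); print(s['eef_pos'],s['finger_gap'],s['wrist_force'],s['ft_torque'],s['joint_pos'].round(2))
s,t=snap('top','top11',(285,190,375,255),8)
s,t=snap('side','side11',(265,180,355,260),8)
E
```

```text
[ 0.46268301 -0.19531831  0.12178819] 0.01968540156591267 [-2.32418276 -0.34819063  3.3399133 ] [-0.20824284  0.32107592  0.0910726 ] [ 0.65  0.34 -0.41  2.02  0.19  0.81 -0.15]
```

View pics/w11.png

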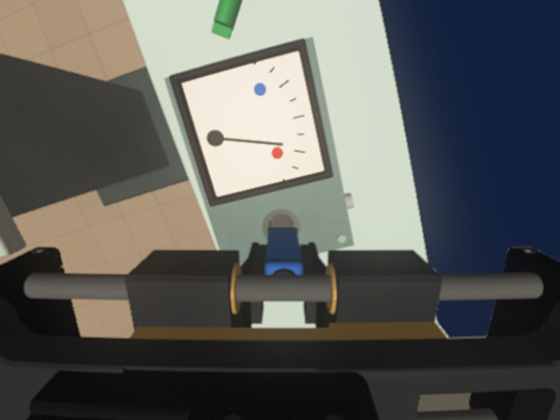

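View pics/top11.png

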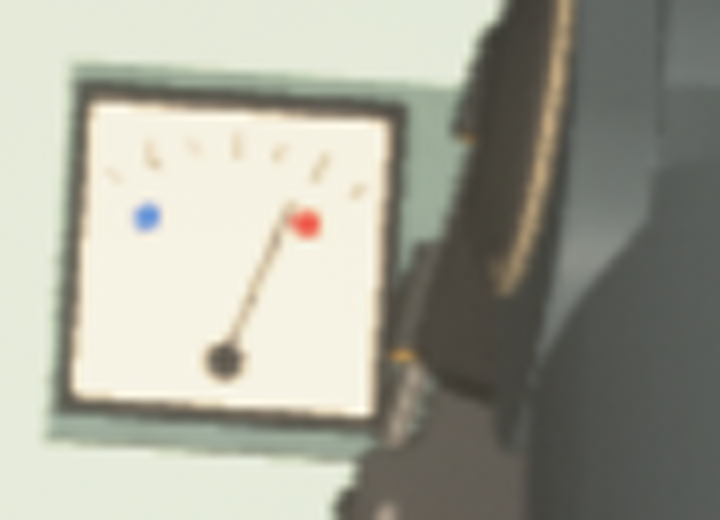

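View pics/side11.png

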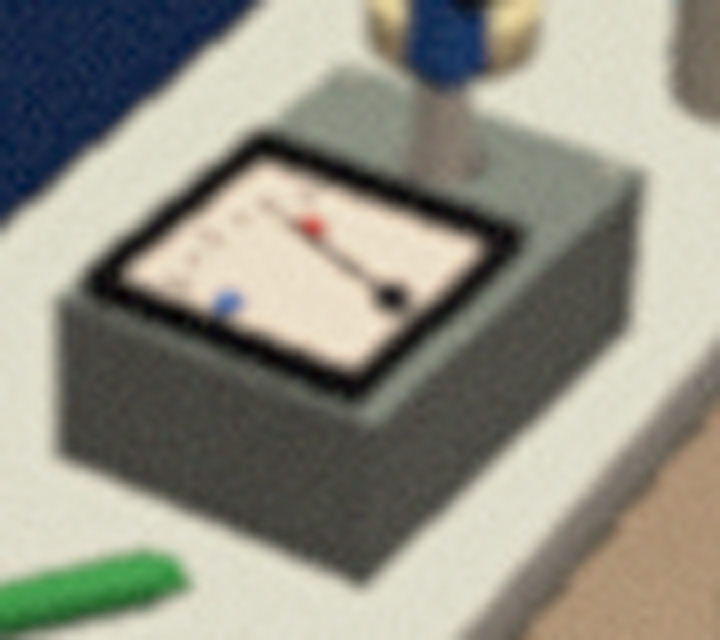

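```bash
cat > ang.py <<'E'
from h import *
def rep(cam,piv,pt,red,s=None):
    P=atz(cam,piv,.065,s)
    for zr in (.0605,.063,.065):
        T=atz(cam,pt,.065,s);D=atz(cam,red,zr,s)
        x=(T-P)[:2];x/=np.linalg.norm(x);d=(D-P)[:2]
        print(cam,zr,'len',np.linalg.norm((T-P)[:2]).round(4),'y_red mm',(1000*(x[0]*d[1]-x[1]*d[0])).round(2),'r',np.linalg.norm(d).round(4),'dang',np.arctan2(x[0]*d[1]-x[1]*d[0],x@d).round(4))
E
python3 - <<'E'
from ang import *
t=np.load('pics/w11.npy')
cv2.imwrite('pics/w11a.png',cv2.resize(t[115:185,195:310],None,fx=7,fy=7,interpolation=cv2.INTER_CUBIC)[:,:,::-1])
def a(u,v): return ((u+.5)/8-.5+285,(v+.5)/8-.5+190)
rep('top',a(225,361),a(291,207),a(307,224))
rep('top',a(225,361),a(238,192),a(307,224))
E
```

```text
top 0.0605 len 0.0486 y_red mm -6.34 r 0.0468 dang -0.136
top 0.063 len 0.0486 y_red mm -6.25 r 0.0465 dang -0.1349
top 0.065 len 0.0486 y_red mm -6.18 r 0.0463 dang -0.1339
top 0.0605 len 0.0491 y_red mm -20.9 r 0.0468 dang -0.4634
top 0.063 len 0.0491 y_red mm -20.74 r 0.0465 dang -0.4622
top 0.065 len 0.0491 y_red mm -20.61 r 0.0463 dang -0.4613
```

View pics/w11a.png

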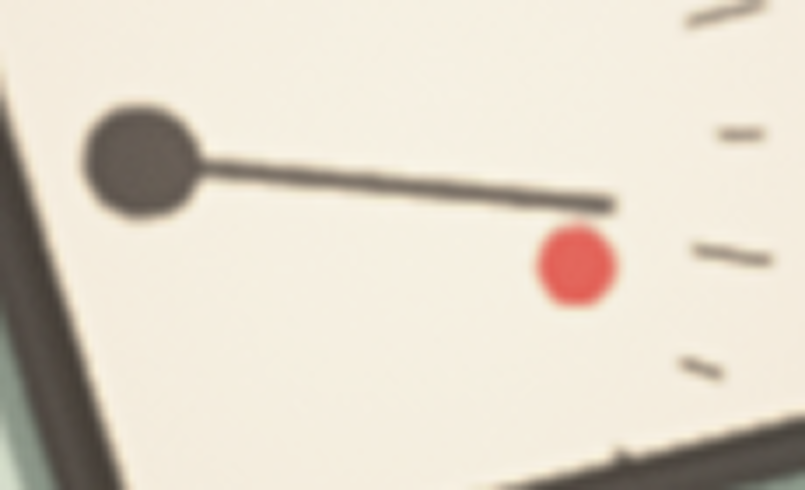

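```bash
python3 - <<'E'
from ang import *
s=manip.sense()
def w(u,v): return ((u+.5)/7-.5+195,(v+.5)/7-.5+115)
rep('wrist',w(143,161),w(612,206),w(577,266),s)
E
```

```text
wrist 0.0605 len 0.0496 y_red mm -6.88 r 0.0469 dang -0.1473
wrist 0.063 len 0.0496 y_red mm -6.7 r 0.0469 dang -0.1434
wrist 0.065 len 0.0496 y_red mm -6.56 r 0.0469 dang -0.1403
```

Emit:
{"name": "drive_tool", "arguments": {
  "plan": [
    [1.5,[0,-0.02,0],[0,0,-0.09]],
    [1.5,[0,-0.02,0],[0,0,-0.09]],
    [1.5,[0,-0.02,0],[0,0,-0.09]],
    [1.5,[0,0,0],[0,0,-0.07]],
    [1.5,[0,0,0],[0,0,0]],
    [1.5,[0,0,0],[0,0,0]],
    [1.5,[0,0,0],[0,0,0]],
    [1.5,[0,0,0],[0,0,0]]
  ]
}}

```text
t: 12.87
eef_pos: [0.4627, -0.1958, 0.1217]
ee_rot: [-0.672, 0.672, -0.22, 0.219]
wrist_force: [-2.3, 0.2, 5.9]
finger_gap: 0.0199
```

```bash
python3 - <<'E'
from h import *
s,t=snap('wrist','w12'); print(s['eef_pos'],s['finger_gap'],s['wrist_force'],s['ft_torque'],s['joint_pos'].round(2))
cv2.imwrite('pics/w12a.png',cv2.resize(t[95:195,170:300],None,fx=6,fy=6,interpolation=cv2.INTER_CUBIC)[:,:,::-1])
s,t=snap('top','top12',(285,190,345,250),10)
E
```

```text
[ 0.46270163 -0.19582126  0.12170626] 0.019892115086014673 [-2.26657726  0.17952462  5.86989338] [-0.0900845   0.70254922  0.06007088] [ 0.59  0.33 -0.33  2.02  0.15  0.81 -0.46]
```

View pics/w12a.png

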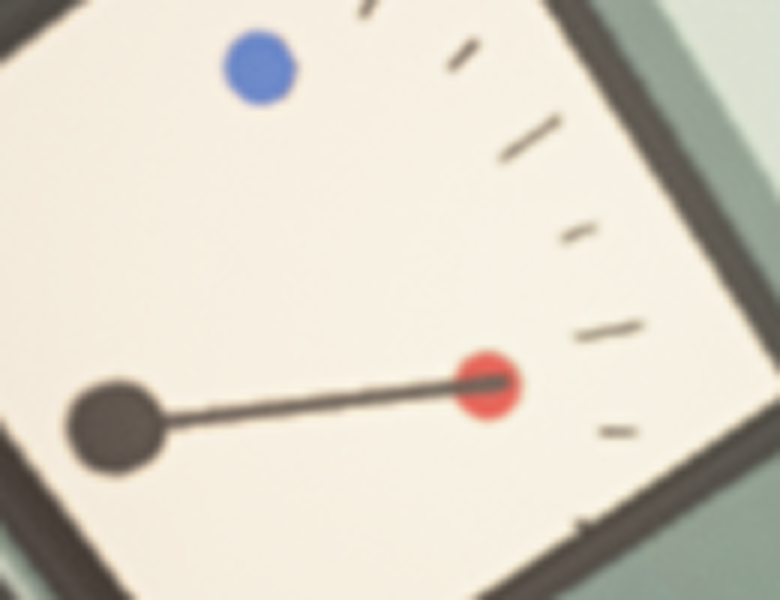

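View pics/top12.png

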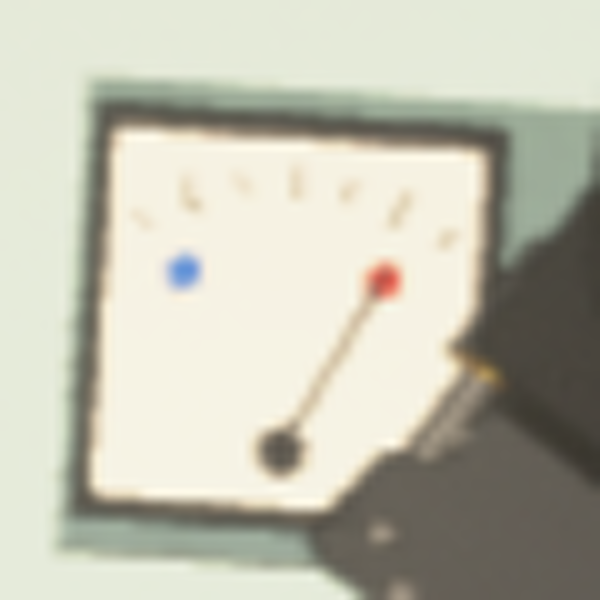

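Emit:
{"name": "drive_tool", "arguments": {
  "plan": [
    [1.5,[0,0,0],[0,0,0.05]],
    [1.5,[0,0,0],[0,0,0.05]],
    [1.5,[0,0,0.3],[0,0,0]],
    [1.5,[0,0,0.7],[0,0,0]],
    [1.5,[0,0,1.5],[0,0,0]],
    [1.5,[0,0,2.0],[0,0,0]],
    [1.5,[0,0,2.0],[0,0,0]],
    [1.5,[0,0,2.0],[0,0,0]],
    [1.5,[0,0,1.5],[0,0,0]],
    [1.5,[0,0,0],[0,0,0]],
    [1.5,[0,0,0],[0,0,0]]
  ]
}}

```text
t: 13.88
eef_pos: [0.4633, -0.1958, 0.2221]
ee_rot: [-0.682, 0.682, -0.186, 0.186]
wrist_force: [-0.5, 0.0, -0.1]
finger_gap: 0.0198
```

```bash
python3 - <<'E'
from h import *
s,t=snap('wrist','w13'); print(s['eef_pos'],s['finger_gap'],s['wrist_force'],s['ft_torque'],s['joint_pos'].round(2))
cv2.imwrite('pics/w13a.png',cv2.resize(t[90:250,160:320],None,fx=4.5,fy=4.5,interpolation=cv2.INTER_CUBIC)[:,:,::-1])
E
```

```text
[ 0.4633063  -0.19579826  0.22209284] 0.019751962652825004 [-0.50610257  0.00360983 -0.13606104] [-0.07055139 -0.03513441 -0.03460147] [ 0.64  0.21 -0.38  1.92  0.09  1.03 -0.31]
```

View pics/w13a.png

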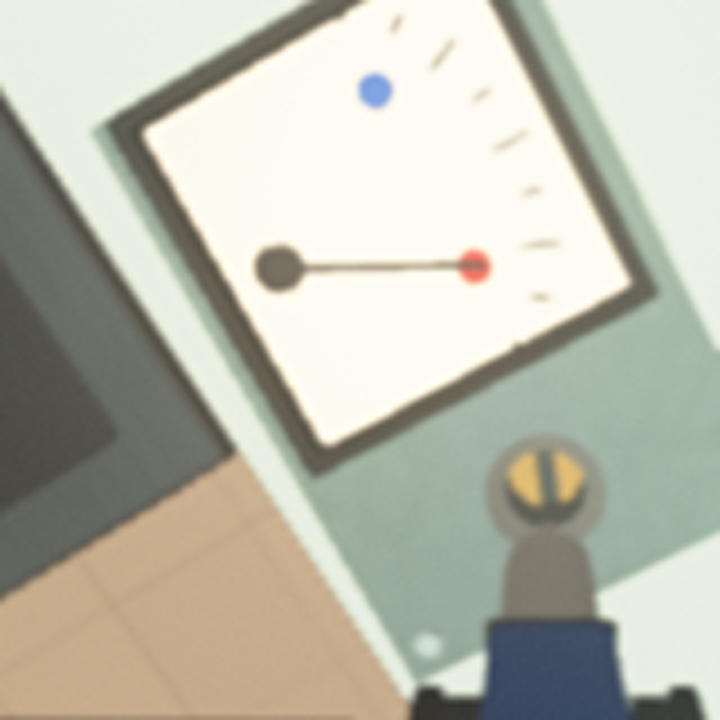

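Emit:
{"name": "drive_tool", "arguments": {
  "plan": [
    [1.5,[-0.2,2.5,0],[0,0,-0.05]],
    [1.5,[-0.3,2.9,0],[0,0,-0.05]],
    [1.5,[-0.3,2.9,0],[0,0,-0.05]],
    [1.5,[-0.3,2.9,0],[0,0,-0.05]],
    [1.5,[-0.3,2.9,0],[0,0,-0.05]],
    [1.5,[-0.3,2.9,0],[0,0,-0.05]],
    [1.5,[-0.3,2.9,0],[0,0,-0.05]],
    [1.5,[-0.3,2.9,0],[0,0,-0.05]],
    [1.5,[-0.3,2.9,0],[0,0,-0.05]],
    [1.5,[-0.3,2.5,0],[0,0,-0.05]],
    [1.5,[0,0,0],[0,0,0]],
    [1.5,[0,0,0],[0,0,0]]
  ]
}}

```text
t: 14.93
eef_pos: [0.4328, 0.0873, 0.2204]
ee_rot: [-0.615, 0.616, -0.349, 0.346]
wrist_force: [0.5, -0.2, -0.4]
finger_gap: 0.0196
```

Emit:
{"name": "drive_tool", "arguments": {
  "plan": [
    [1.5,[0,0,0],[0,0,0]],
    [1.5,[0,0,0],[0,0,0]],
    [1.5,[0,0,0],[0,0,0]]
  ]
}}

```text
t: 15.18
eef_pos: [0.4338, 0.0849, 0.2211]
ee_rot: [-0.614, 0.615, -0.351, 0.349]
wrist_force: [-0.3, 0.6, -0.6]
finger_gap: 0.0193
```

```bash
python3 - <<'E'
from h import *
s,t=snap('wrist','w14'); print(s['eef_pos'],s['joint_pos'].round(2),rot(s).as_matrix().round(3).tolist())
cv2.imwrite('pics/w14a.png',cv2.resize(t[90:250,180:340],None,fx=4.5,fy=4.5,interpolation=cv2.INTER_CUBIC)[:,:,::-1])
snap('side','side14',(190,150,350,320),4.5)
E
```

```text
[0.4338095  0.08489305 0.22113642] [ 0.22  0.13 -0.55  2.03  0.08  1.01 -1.4 ] [[0.51, -0.003, 0.86], [-0.86, 0.001, 0.51], [-0.002, -1.0, -0.002]]
```

View pics/w14a.png

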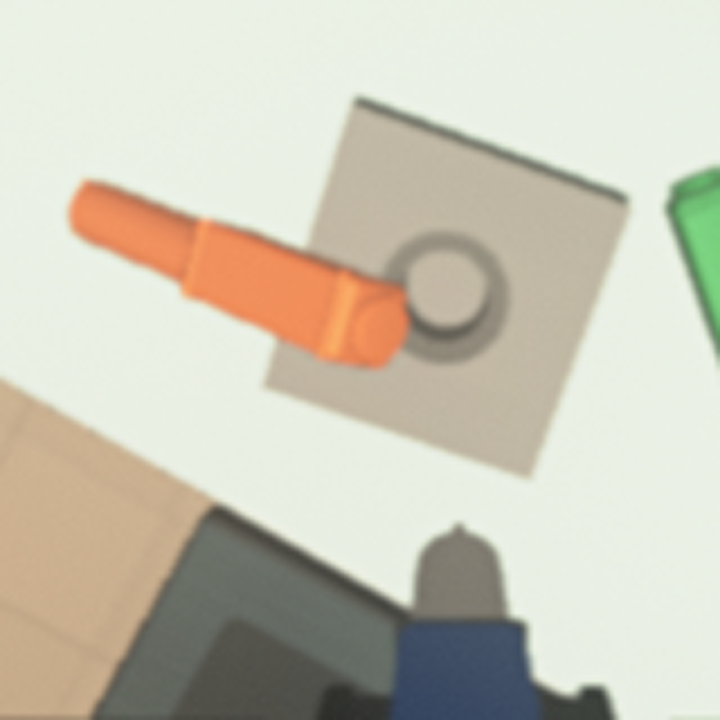

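View pics/side14.png

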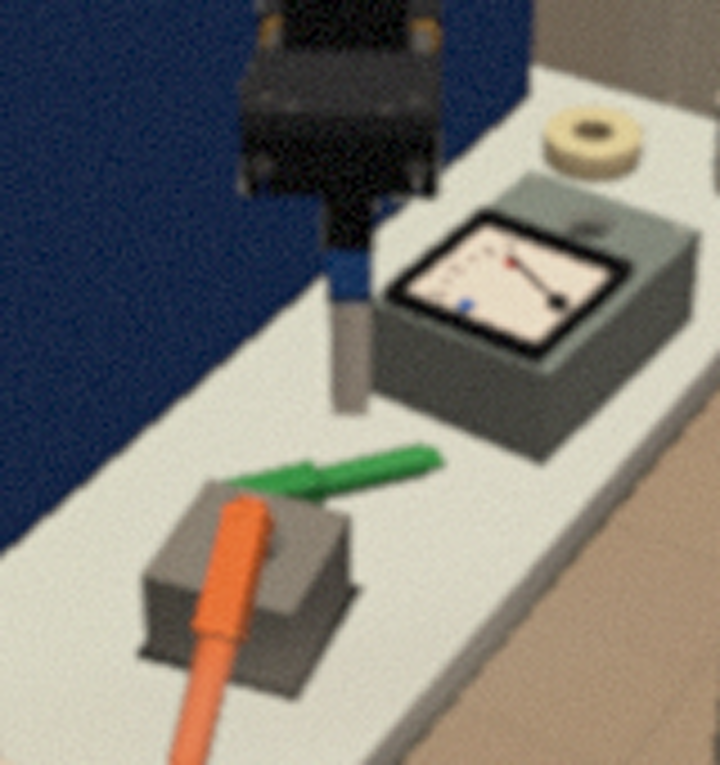

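```bash
python3 - <<'E'
from h import *
s=manip.sense();M=rot(s).as_matrix()
def a(u,v): return ((u+.5)/4.5-.5+180,(v+.5)/4.5-.5+90)
g=lambda p,z:atz('wrist',a(*p),z,s)
b=g((445,298),.05);print('bore',b.round(4), 'floor c',g((446,288),.005).round(4))
q=[g(p,.05) for p in [(357,100),(628,202),(530,477),(265,385)]];c=np.mean(q,0);print('stand',c.round(4))
tip=s['eef_pos']-.002*M[:,0]
for n,p,z in [('end topR',(407,292),.085),('end botR',(398,352),.085),('endc',(383,328),.08),('tip',(85,205),.01)]:
    P=g(p,z);d=P-b;print(n,P.round(4),'rel bore tool x,z',(d@M[:,0]).round(4),(d@M[:,2]).round(4))
print('tip->bore',(c-tip).round(4),s['t'])
E
```

```text
bore [0.4717 0.1136 0.05  ] floor c [0.4708 0.1137 0.005 ]
stand [0.4724 0.114  0.05  ]
end topR [0.4713 0.1226 0.085 ] rel bore tool x,z -0.008 0.0041
end botR [0.4585 0.1176 0.085 ] rel bore tool x,z -0.0102 -0.0094
endc [0.4609 0.1232 0.08  ] rel bore tool x,z -0.0139 -0.0045
tip [0.4397 0.2121 0.01  ] rel bore tool x,z -0.101 0.0228
tip->bore [ 0.0395  0.0271 -0.1714] 15.2833
```

Emit:
{"name": "drive_tool", "arguments": {
  "plan": [
    [1.5,[1.0,0.5,0],[0,0,0]],
    [1.5,[1.0,0.5,0],[0,0,0]],
    [1.5,[1.0,0.5,0],[0,0,0]],
    [1.5,[1.0,0.6,0],[0,0,0]],
    [1.5,[0,0,-1.0],[0,0,0]],
    [1.5,[0,0,-1.5],[0,0,0]],
    [1.5,[0,0,-1.6],[0,0,0]],
    [1.5,[0,0,-1.6],[0,0,0]],
    [1.5,[0,0,-1.1],[0,0,0]],
    [1.5,[0,0,0],[0,0,0]],
    [1.5,[0,0,0],[0,0,0]],
    [1.5,[0,0,0],[0,0,0]]
  ]
}}

```text
t: 16.28
eef_pos: [0.4743, 0.1075, 0.1541]
ee_rot: [0.615, -0.615, 0.35, -0.349]
wrist_force: [0.2, -0.1, -1.0]
finger_gap: 0.0197
```

```bash
python3 - <<'E'
from h import *
s,t=snap('wrist','w15'); print(s['eef_pos'],s['wrist_force'])
cv2.imwrite('pics/w15a.png',cv2.resize(t[110:270,180:340],None,fx=4.5,fy=4.5,interpolation=cv2.INTER_CUBIC)[:,:,::-1])
E
```

```text
[0.47431318 0.10751415 0.1540727 ] [ 0.19950891 -0.07676905 -1.01843615]
```

View pics/w15a.png

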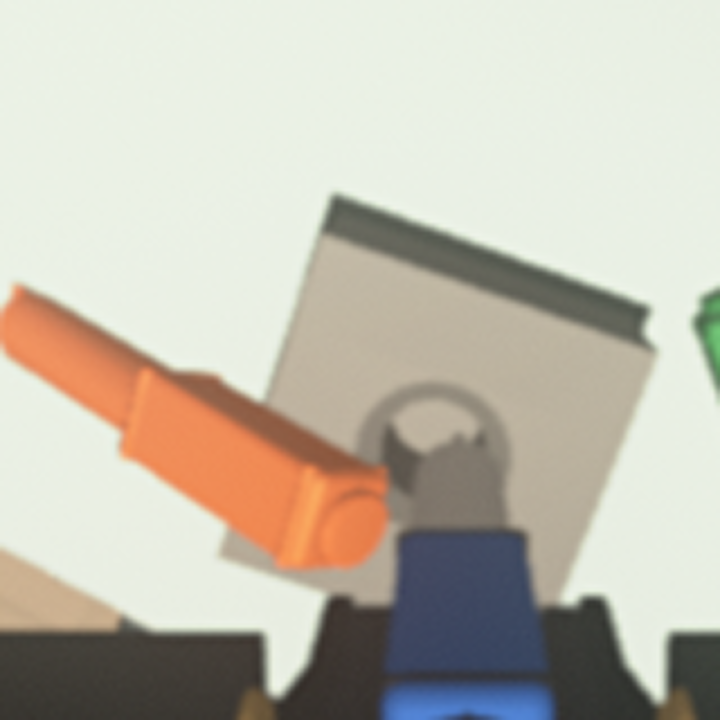

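Emit:
{"name": "drive_tool", "arguments": {
  "plan": [
    [1.5,[-0.12,0.2,0],[0,0,0]],
    [1.5,[-0.12,0.2,0],[0,0,0]],
    [1.5,[-0.12,0.2,0],[0,0,0]],
    [1.5,[-0.12,0.2,0],[0,0,0]],
    [1.5,[-0.12,0.2,0],[0,0,0]],
    [1.5,[-0.12,0.2,0],[0,0,0]],
    [1.5,[0,0,0],[0,0,0]],
    [1.5,[0,0,0],[0,0,0]]
  ]
}}

```text
t: 17.0
eef_pos: [0.4665, 0.1194, 0.1536]
ee_rot: [0.615, -0.615, 0.35, -0.348]
wrist_force: [-0.2, -0.1, -0.4]
finger_gap: 0.0199
```

```bash
python3 - <<'E'
from h import *
s,t=snap('wrist','w16'); print(s['eef_pos'],s['wrist_force'])
cv2.imwrite('pics/w16a.png',cv2.resize(t[110:270,180:340],None,fx=4.5,fy=4.5,interpolation=cv2.INTER_CUBIC)[:,:,::-1])
E
```

```text
[0.46652995 0.1193785  0.15358313] [-0.15276341 -0.11263967 -0.36065304]
```

View pics/w16a.png

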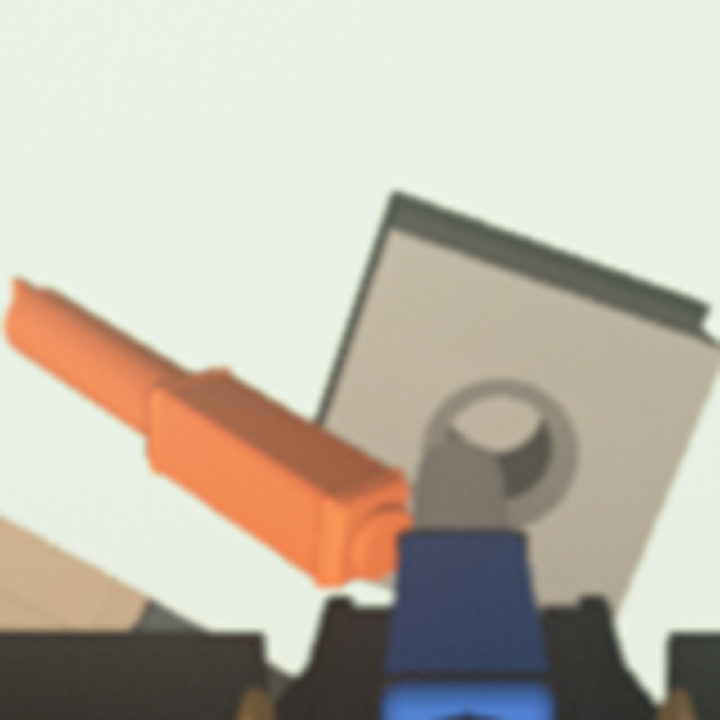

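Emit:
{"name": "drive_tool", "arguments": {
  "plan": [
    [1.5,[-0.12,0.2,0],[0,0,0]],
    [1.5,[-0.12,0.2,0],[0,0,0]],
    [1.5,[0,0,0],[0,0,0]],
    [1.5,[0.3,-0.3,0],[0,0,0]],
    [1.5,[0.3,-0.5,0],[0,0,0]],
    [1.5,[0.3,-0.4,0],[0,0,0]],
    [1.5,[0,0,0],[0,0,0]],
    [1.5,[0,0,0],[0,0,0]],
    [1.5,[0,0,0],[0,0,0]],
    [1.5,[0,0,0],[0,0,0]]
  ]
}}

```text
t: 17.88
eef_pos: [0.4731, 0.1113, 0.1536]
ee_rot: [0.615, -0.615, 0.35, -0.348]
wrist_force: [1.3, 0.3, -0.8]
finger_gap: 0.0199
```

```bash
python3 - <<'E'
from h import *
s,t=snap('wrist','w17'); print(s['eef_pos'],s['wrist_force'])
cv2.imwrite('pics/w17a.png',cv2.resize(t[110:270,180:340],None,fx=4.5,fy=4.5,interpolation=cv2.INTER_CUBIC)[:,:,::-1])
snap('side','side17',(190,150,350,320),4.5)
E
```

```text
[0.47310724 0.11134484 0.15355872] [ 1.25596716  0.30371251 -0.76766617]
```

View pics/w17a.png

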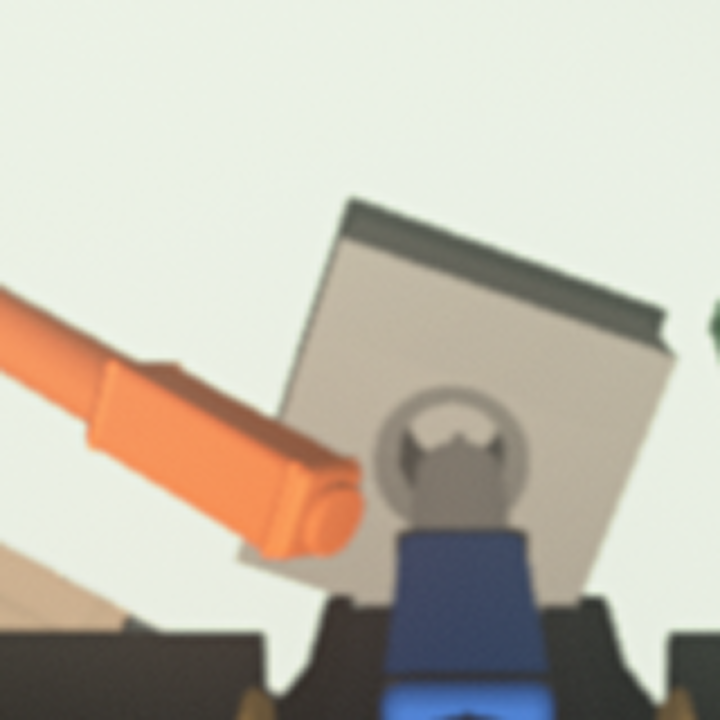

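View pics/side17.png

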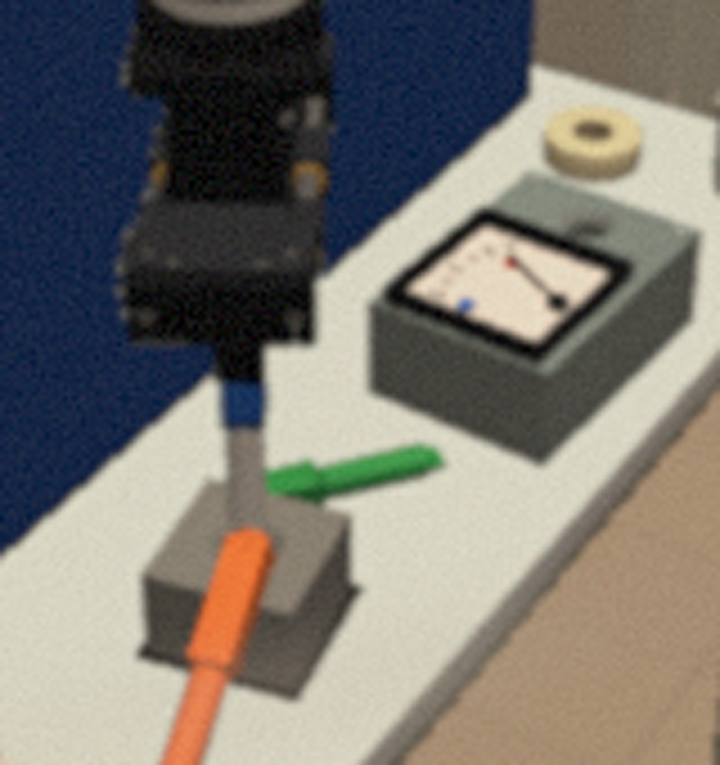

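Emit:
{"name": "drive_tool", "arguments": {
  "plan": [
    [1.5,[-0.06,0.1,-0.3],[0,0,0]],
    [1.5,[0,0,-0.8],[0,0,0]],
    [1.5,[0,0,-0.8],[0,0,0]],
    [1.5,[0,0,-0.8],[0,0,0]],
    [1.5,[0,0,-0.8],[0,0,0]],
    [1.5,[0,0,-0.7],[0,0,0]],
    [1.5,[0,0,0],[0,0,0]],
    [1.5,[0,0,0],[0,0,0]],
    [1.5,[0,0,0],[0,0,0]]
  ]
}}

```text
t: 18.73
eef_pos: [0.4728, 0.1124, 0.1117]
ee_rot: [0.615, -0.615, 0.35, -0.348]
wrist_force: [0.3, 0.2, -0.7]
finger_gap: 0.0199
```

Tip is about 9 mm above the floor with no side force; going down the rest.

Emit:
{"name": "drive_tool", "arguments": {
  "plan": [
    [1.5,[0,0,-0.4],[0,0,0]],
    [1.5,[0,0,-0.3],[0,0,0]],
    [1.5,[0,0,-0.1],[0,0,0]],
    [1.5,[0,0,0],[0,0,0]],
    [1.5,[0,0,0],[0,0,0]]
  ]
}}

```text
t: 19.15
eef_pos: [0.4726, 0.1122, 0.1035]
ee_rot: [0.615, -0.615, 0.35, -0.348]
wrist_force: [-0.0, -0.0, -0.9]
finger_gap: 0.0195
```

Emit:
{"name": "drive_tool", "arguments": {
  "plan": [
    [1.5,[0,0,-0.1],[0,0,0]],
    [5,[0,0,0],[0,0,0]],
    [5,[0,0,0],[0,0,0]],
    [5,[0,0,0],[0,0,0]],
    [5,[0,0,0],[0,0,0]],
    [5,[0,0,0],[0,0,0]],
    [5,[0,0,0],[0,0,0]],
    [5,[0,0,0],[0,0,0]],
    [5,[0,0,0],[0,0,0]]
  ]
}}

```text
t: 19.9
eef_pos: [0.4726, 0.1122, 0.1026]
ee_rot: [0.615, -0.615, 0.35, -0.348]
wrist_force: [0.3, 0.7, -0.3]
finger_gap: 0.0496
```

```bash
python3 - <<'E'
from h import *
s,t=snap('wrist','w18'); print(s['eef_pos'],s['finger_gap'],s['wrist_force'])
cv2.imwrite('pics/w18a.png',cv2.resize(t[150:310,180:380],None,fx=4,fy=4,interpolation=cv2.INTER_CUBIC)[:,:,::-1])
E
```

```text
[0.47259695 0.11221815 0.10256882] 0.049576011958307846 [ 0.34214699  0.74258713 -0.31769993]
```

View pics/w18a.png

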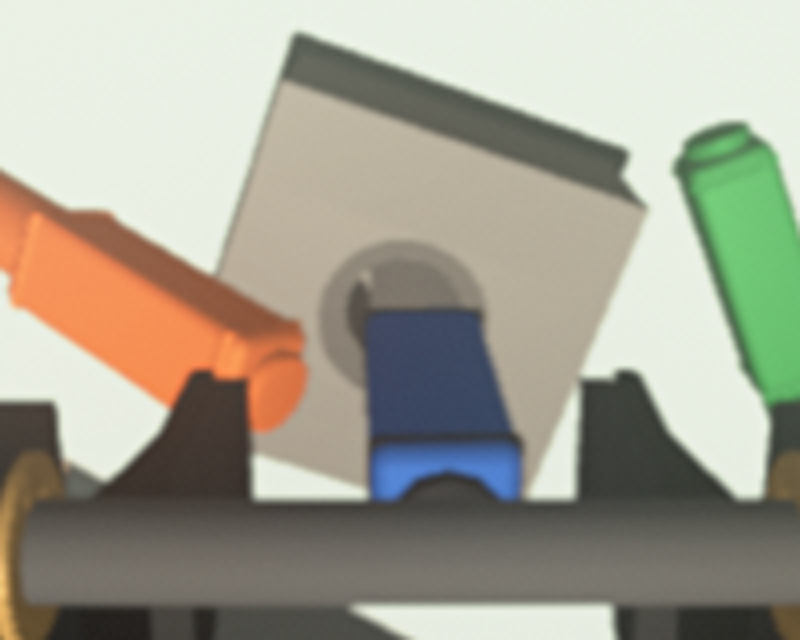

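Emit:
{"name": "drive_tool", "arguments": {
  "plan": [
    [5,[0,0,0.8],[0,0,0]],
    [5,[0,0,1.5],[0,0,0]],
    [5,[0,0,2.0],[0,0,0]],
    [5,[0,0,2.5],[0,0,0]],
    [5,[0,0,3],[0,0,0]],
    [5,[0,0,3],[0,0,0]],
    [5,[0,-2.0,2],[0,0,0]],
    [5,[0,-3.0,0],[0,0,0]],
    [5,[0,-3.0,0],[0,0,0]],
    [5,[0,-2.0,0],[0,0,0]],
    [5,[0,0,0],[0,0,0]],
    [5,[0,0,0],[0,0,0]]
  ]
}}

```text
t: 20.95
eef_pos: [0.4725, 0.0114, 0.2511]
ee_rot: [0.615, -0.614, 0.351, -0.349]
wrist_force: [-0.2, 0.7, 0.4]
finger_gap: 0.0505
```

Emit:
{"name": "drive_tool", "arguments": {
  "plan": [
    [5,[0,0,0],[0,0,0]],
    [5,[0,0,0],[0,0,0]],
    [5,[0,0,0],[0,0,0]],
    [5,[0,0,0],[0,0,0]]
  ]
}}

```text
t: 21.28
eef_pos: [0.4726, 0.0132, 0.2506]
ee_rot: [0.615, -0.615, 0.349, -0.348]
wrist_force: [-0.4, -0.5, 0.4]
finger_gap: 0.0501
```

```bash
python3 - <<'E'
from h import *
s,t=snap('wrist','w19'); print(s['t'],s['eef_pos'],s['finger_gap'],s['wrist_force'])
snap('side','side19',(190,160,370,320),4.4)
snap('top','top19',(140,170,380,260),3.3)
E
```

```text
21.2833 [0.47258129 0.01323987 0.250588  ] 0.05007033961749178 [-0.39821838 -0.46036623  0.44571835]
```

View pics/w19.png

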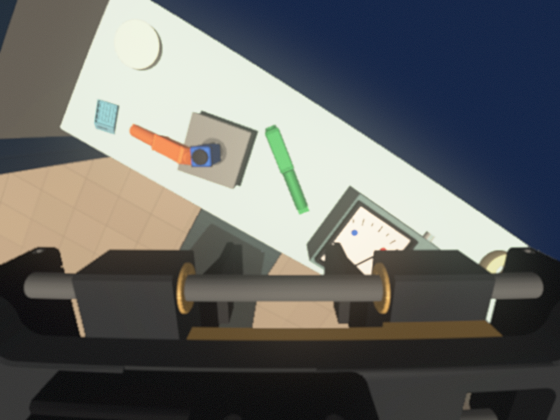

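View pics/side19.png

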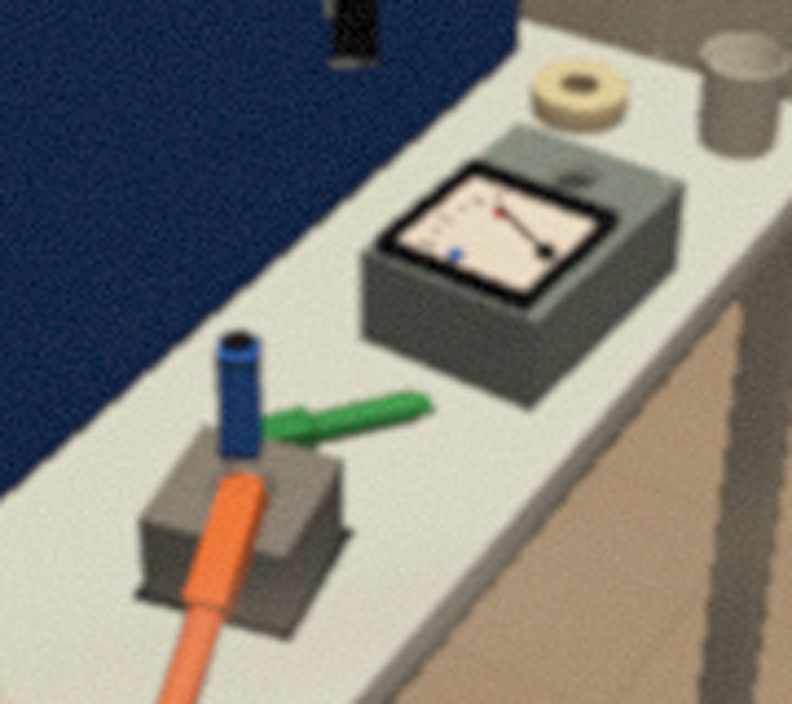

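View pics/top19.png

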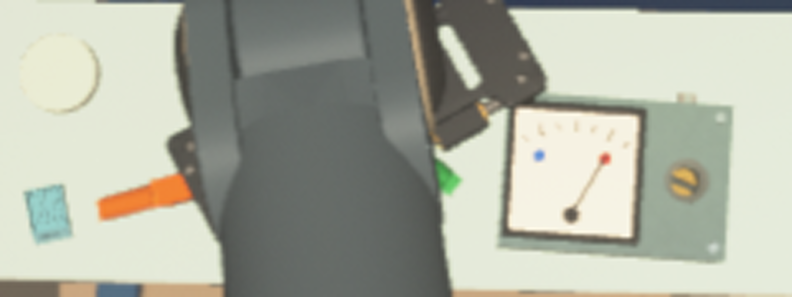

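```bash
python3 - <<'E'
from ang import *
s=manip.sense()
P=tri([ray('wrist',(201,156.5),s),ray('side',((240.5)/4.4-.5+190,342.5/4.4-.5+160))]);print(P, P-np.array([.472,.1137,.05]))
t=np.load('pics/w19.npy');cv2.imwrite('pics/w19a.png',cv2.resize(t[100:200,160:280],None,fx=6,fy=6,interpolation=cv2.INTER_CUBIC)[:,:,::-1])
t=np.load('pics/top19.npy');cv2.imwrite('pics/top19a.png',cv2.resize(t[190:250,285:345],None,fx=10,fy=10,interpolation=cv2.INTER_CUBIC)[:,:,::-1])
E
```

```text
[0.47539974 0.10678483 0.12920357] [ 0.00339974 -0.00691517  0.07920357]
```

View pics/w19a.png

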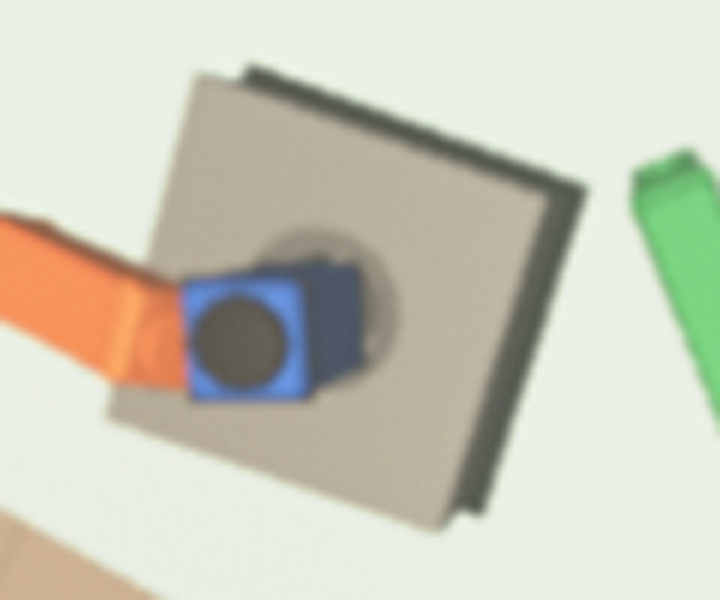

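View pics/top19a.png

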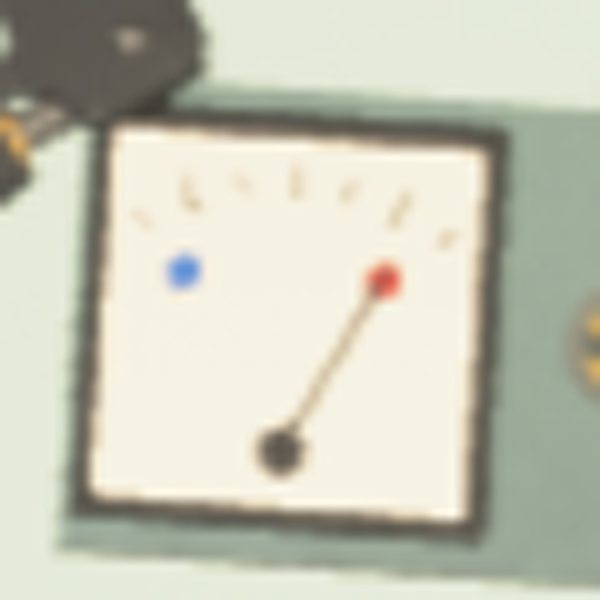

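```bash
python3 -c "
from rig import workorder; print(workorder.finish_job())"
```

```text
the job is handed in; nothing more can be done
None
```

I turned the trimmer until the pointer sat on the red dot, put the tool back in its stand, and handed the job in at about t = 21 s; no verdict was reported.

**The job:** I gripped the blue tool at its lean and lifted it out. I lined the blade up with the slot seen down the well, and it seated at the bottom with about 7 N. Then I turned the screw about 1.3 rad clockwise, backed off 0.1 rad within the play, and withdrew.

**Last checks:**
- **Pointer:** it still crosses the middle of the red dot in the top view; with the tool still in the screw I read it at about 0.3 mm off the dot's centre in the wrist view.
- **Tool:** its cap is at z ≈ 0.129 m, so it is fully seated. It leans roughly 0.09 rad and is released, with the gripper clear at z = 0.25 m.
- **Bystanders:** I touched none of the beaker, tape, petri dish or cassette, and they look in place in the last pictures, but I did not measure them again.

**Things that disagreed or went unexpectedly:**
- The green and orange look-alikes had toppled by about t = 2 s, without my touching them. The orange one came to rest against the tool's stand, so I pushed it about 10 mm clear of the bore with the shank before putting the tool back.
- Two early wrist measurements were about 7 mm off because the arm was still moving; I repeated them at rest.
- The tip sat about 2 mm off the gripper axis, which I corrected for.

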